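# Stand rinsed dryer filters on the drying stand and start the blower

### The job

The rinsed dryer filter cassettes lying in the white tray have to dry. Stand every one of them on the sloped drying stand, lying flat on the board with its long side up the slope, resting down against one of the two lips and not sticking out over the sides; only when all are in place, push the blower's lever over to the far stop to start the air. Leave the soap case and everything else where it is.

Things in the scene. Friction and masses are not known exactly. Their poses are not given: they have to be found in the camera images.
- filter1_grip (a point): Dryer filter cassette (may be absent): grey plastic plate 100 (x) x 70 (y) x 12 mm, 120 g, with an upright grip fin amid its upper face, 12 thick (x), 46 long (y), 36 high. This point: the fin's centre, over the plate's centre, 30 above its underside; z out of the upper face. Starts flat, fin up, in a tray compartment.
- filter2_grip (a point): Dryer filter cassette (may be absent): grey plastic plate 100 (x) x 70 (y) x 12 mm, 120 g, with an upright grip fin amid its upper face, 12 thick (x), 46 long (y), 36 high. This point: the fin's centre, over the plate's centre, 30 above its underside; z out of the upper face. Starts flat, fin up, in a tray compartment.
- filter3_grip (a point): Dryer filter cassette (may be absent): grey plastic plate 100 (x) x 70 (y) x 12 mm, 120 g, with an upright grip fin amid its upper face, 12 thick (x), 46 long (y), 36 high. This point: the fin's centre, over the plate's centre, 30 above its underside; z out of the upper face. Starts flat, fin up, in a tray compartment.
- filter4_grip (a point): Dryer filter cassette (may be absent): grey plastic plate 100 (x) x 70 (y) x 12 mm, 120 g, with an upright grip fin amid its upper face, 12 thick (x), 46 long (y), 36 high. This point: the fin's centre, over the plate's centre, 30 above its underside; z out of the upper face. Starts flat, fin up, in a tray compartment.
- filter5_grip (a point): Dryer filter cassette (may be absent): grey plastic plate 100 (x) x 70 (y) x 12 mm, 120 g, with an upright grip fin amid its upper face, 12 thick (x), 46 long (y), 36 high. This point: the fin's centre, over the plate's centre, 30 above its underside; z out of the upper face. Starts flat, fin up, in a tray compartment.
- deck: Fixed stand's aluminium board, 38 degrees, rising towards the robot, its face away from it, 270 mm wide. Origin: on its surface, middle of the bottom lip's inner face, 30 up; x up the slope (board ends at 235), y along the lip, z out of the board. Lips 16 high: bottom (x -10 to 0) and second (x 112 to 122), room for three cassettes above each. A cassette let go mostly slides down to the lip.
- tray: Fixed white tray 247 (x) x 283 (y) x 20 mm high, floor and walls 5 thick, with 2 x 3 compartments 116 (x) x 88 (y), centred at x -60.5, 60.5 and y -93, 0, 93. Origin: centre of its underside, on the table. Tray and stand may swap sides.
- blower: Fixed white blower box 120 (x) x 85 (y) x 70 mm high; origin: centre of its underside, on the table. Its x axis, away from the robot, is the way its lever is pushed to switch it on. On its top is a white block 70 x 50 x 25 high; the lever pivots over the origin, 92 above the table.
- fan (a joint): The blower's lever angle: about 0 to 0.2 at the start (off, leaning towards the robot), 1.0 at the far stop (on, leaning away from the robot). It stays where it is left; under 2 N moves it.
- fan_tip (a point): Centre of the black ball, 26 mm across, at the end of the blower's lever, 80 mm from the pivot.
- soapcase: Bystander, not to be disturbed: white soap case, 85 x 55 x 32 mm, lying in one of the tray's compartments. Origin: centre of its underside.
- dosecup: Bystander, not to be disturbed: white open dosing cup, 66 across, 65 mm high. Origin: centre of its underside.
- softener: Bystander, not to be disturbed: white bottle, 72 across, 120 mm high. Origin: centre of its underside.
- tabjar: Bystander, not to be disturbed: glass jar with steel cap, 84 across, 110 mm high. Origin: centre of its underside.
- brush: Bystander, not to be disturbed: hand brush, 180 mm long, lying flat. Origin: on the table, under its middle.
- powderbox: Bystander, not to be disturbed: cardboard box 150 x 70 x 140 mm high. Origin: centre of its underside.
- spray: Bystander, not to be disturbed: white bottle, 60 across, 150 mm high. Origin: centre of its underside.
Things that resemble listed ones, but are neither listed nor needed, are in the scene too. Leave any blue, purple or turquoise look-alike of the part that bears filter4_grip alone.

How it is judged:
By the outcome, as a careful person would: the job done as asked, in the order asked, and still so for the second after the job is handed in, with the robot touching nothing.
Of filter1, filter2, filter3, filter4, filter5 only 4 to 5 are there at a start; the rules pass over those that are not, and their reading is None.
At some moment in a run one of filter1, filter2, filter3, filter4, filter5 may be knocked a few centimetres aside while the robot is not near it.
Once in a run the grip may slacken for a moment while it holds something.
It also fails if it takes over 210 s, if anything falls off the work surface, if the arm or the gripper's body presses on something with over 40 N, if the wrist force passes 120 N, or if a joint passes its speed limit or range.

### The arm

A 6-joint arm with a two-finger parallel gripper is mounted at the origin on the work surface. World frame = base frame: x ahead of the robot, y to its left, z up, the work surface at z = 0. Lengths are in mm, angles in rad, forces in N, time in s.
With the tool pointing down it reaches from about 275 to 825 mm from the base axis. Payload 5.2 kg.
Tool frame: the origin (TCP) lies midway between the tips of the shut fingers; the grasp point (between the pads) lies 19 mm behind it (pinch_z is the distance from the TCP to the grasp point, in mm); z points along the fingers, y is the line along which they close (so a half turn about z gives the same grasp; the last joint's range is limited). The gripper opens to 93 mm and grips with 3 to 60 N. Pads are 15 mm wide; open, the fingers measure 128 mm over their backs; the gripper's body (75 mm by 188 mm) begins 65 mm behind the grasp point.
Start: joints at [0.968, 0.259, 1.535, -0, 1.348, -0.203], TCP at [214.058, 506.64, 218.653] pointing down, gripper open.
Joint ranges: [-3.14, 3.14], [-0.91, 2.08], [0.19, 2.58], [-1.22, 4.36], [0.22, 2.71], [-3.12, 3.12]. Speed limits (rad/s): [2.57, 2.57, 3.14, 3.14, 3.14, 3.14].

### API

Orientations are given as [roll, pitch, yaw] about the fixed x, y, z axes, in that order (R = Rz(yaw) Ry(pitch) Rx(roll)).
In Python, from station import sense, snapshot, job_done, pinch_z gives the robot as it stands. The module is installed in compiled form; this text tells all that it offers.
- The arm moves only by the tool play_rows, never from a script. Its argument "rows" is a list that holds one entry, the list of rows, each a list of 4 numbers: the shift along the tool's x, y, z each as a share of 0.3 m, from -1 to 1, then the turn about the tool's z as a share of 60 degrees, from -1 to 1. In form: [[[dx, dy, dz, yaw], ...]]. A call has 1 to 8 rows; each row is the pose to reach, as a shift and turn from the pose commanded when the call began, along the tool's axes at that moment; what a row does not reach only later rows make up. A row lasts 1/12 s, in which the tool goes at most 41.7 mm and 7.16 degrees, less where a joint would pass 70% of its speed; a pose out of reach is approached as far as the arm can. A call with a number of a shift or a turn outside -1 to 1 is refused whole. A call with a gripper value outside its range is refused whole. "hand" is the opening, from 0 (shut) to 1 (fully open), set as the call begins (left out, the last holds). The fingers move at their own pace and stop on an object; "force" is the grip in N (left out, the last holds). Time passes only in rows, so rows that repeat a pose let the fingers close. It gives the time, the measured TCP pose, the force, the opening and the grip force at its end, in the units of the state.
- sense(): the state, without advancing time (a new reading comes with each control period).
- snapshot(name): name is "scene" or "top" or "wrist"; returns a dict with "pixels" (400x640x3 uint8, blue, green, red), "z_map" (400x640 float32, mm along the optical axis (not along the pixel's ray), 0 where there is no reading), "fx", "fy", "cx", "cy" (pixels), "rvec" (rotation vector, rad) and "tvec" (3), from world to camera coordinates, as OpenCV has them. Camera axes: x right, y down, z forward; pixel columns grow to the right and rows downward; lengths in mm; the calibration is good to about 2 mm. The wrist camera is an equidistant fisheye: a pixel r from the principal point sees the ray r / f radians off the axis. A picture is of the moment at which its call begins.
- job_done(): hands the job in; it is judged then, once.
The state is a dict: "clock": time; "joints": joint angles; "qd": joint speeds; "joint_torque": joint torques, N m; "tool_pos": TCP position; "tool_rot": TCP orientation; "wrist_force": force on the tool from outside, world axes, zero at the start; "moment": the same for the moment, N m; "grip_width": finger opening in mm; "grip_force": force on a finger pad.
Only numpy, scipy, OpenCV 4.12 (cv2) and the standard library are available. Lean on these libraries where they do the work, as an engineer would, in place of code of your own. Each camera call takes 0.05 s, during which the arm holds its last target. There are 200 camera calls.

## Working session

There is one attempt and no reset: what is moved stays moved. The work goes in short steps, Python scripts to look and compute and a tool call to move; the robot and the scene stay as the last step left them, time stands still between calls to the robot, and variables do not carry over. Pictures are saved under pics/ and viewed, at most 14 in all, crops included, and the job is handed in when it is done.

Besides the shell and the picture viewer there is one more tool, called after "Call:" by a JSON object that holds its "name" and its "arguments", one argument or row to a line. play_rows: Moves the arm, as the interface text tells. Its arguments: {"type":"object","properties":{"rows":{"type":"array","items":{"type":"array","items":{"type":"array","items":{"type":"number"}}}},"hand":{"type":"number"},"force":{"type":"number"}},"required":["rows"]}

```bash
mkdir -p pics; python3 - <<'E'
from station import *
import cv2
s=sense();print(s,pinch_z)
for n in("scene","top"):
    d=snapshot(n);cv2.imwrite(f"pics/{n}0.png",d["pixels"]);print(n,d["fx"],d["fy"],d["cx"],d["cy"],d["rvec"],d["tvec"],(d["z_map"]>0).mean())
E
```

```text
{'clock': 0.0, 'joints': array([ 9.68213841e-01,  2.59317562e-01,  1.53607674e+00, -1.11260917e-05,
        1.34799012e+00, -2.02798434e-01]), 'qd': array([ 0.00051765,  0.00058424, -0.00098187,  0.00144783,  0.0002549 ,
        0.00167417]), 'joint_torque': array([ 6.37698249e-04, -4.37287116e+01, -2.84004575e+01,  7.19102612e-02,
        4.12324083e-02, -9.89457203e-05]), 'tool_pos': array([213.73744111, 506.18040941, 217.83394263]), 'tool_rot': array([-3.13983542e+00, -3.50257331e-04,  2.74181076e+00]), 'wrist_force': array([ 0.38124082, -0.4785685 ,  0.38398693]), 'moment': array([-0.03679469,  0.01502431,  0.0236417 ]), 'grip_force': 0.0, 'grip_width': 93.37855335584041} 18.8
scene 409.4623937826876 409.4623937826876 325.5997291637638 203.80813093514402 [ 1.66419101  1.89374384 -0.75344747] [  69.47773208 -286.08857454 1764.17465337] 0.99072265625
top 519.5084005479789 519.5084005479789 311.09631869877677 201.31084641954428 [ 2.10975972 -2.15332962  0.15373774] [  12.37840498  551.65313591 1827.98435281] 0.99590625
```

View pics/scene0.png

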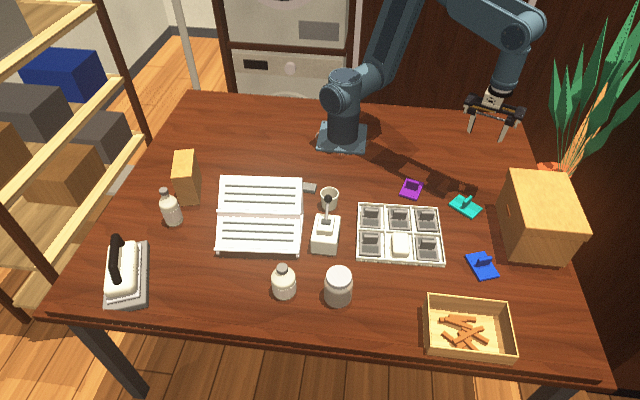

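View pics/top0.png

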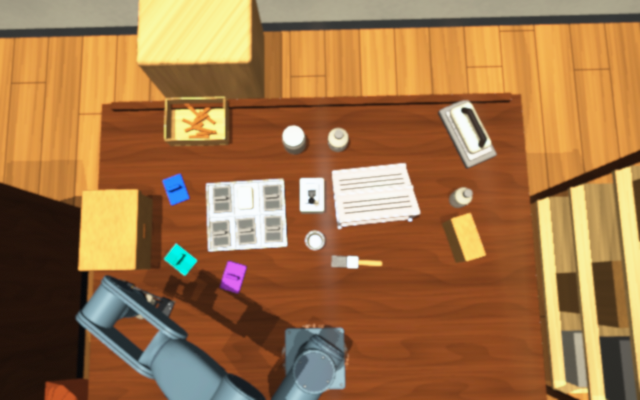

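The top view shows the tray at (245,215) with five grey cassettes. The soap case is in the cell at (245,197), the blower at (312,195), the stand at (375,195) and the cup at (315,240). Things that could be taken for a filter are the coloured plates, blue (175,190), turquoise (180,260) and purple (233,277), and the white soap case (245,197). I choose the grey ones in the tray.

```bash
cat > h.py <<'E'
import numpy as np, cv2
from scipy.spatial.transform import Rotation as Rn
from station import sense,snapshot
def cloud(d):
    z=d["z_map"].astype(float); v,u=np.mgrid[:z.shape[0],:z.shape[1]]
    a=(u-d["cx"])/d["fx"]; b=(v-d["cy"])/d["fy"]
    P=np.dstack([a*z,b*z,z])
    R=cv2.Rodrigues(np.array(d["rvec"],float))[0]
    return (P-np.array(d["tvec"]).ravel())@R
def Rt(): return Rn.from_euler("xyz",sense()["tool_rot"]).as_matrix()
E
python3 - <<'E'
from h import *
print(Rt().round(3))
d=snapshot("top");C=cloud(d);np.save("top.npy",C);im=d["pixels"]
for u,v in[(245,215),(175,190),(312,181),(312,195),(315,240),(340,262),(275,300)]:print(u,v,C[v,u].round())
hsv=cv2.cvtColor(im,cv2.COLOR_BGR2HSV)
m=((hsv[...,1]<60)&(hsv[...,2]>90)&(C[...,2]>8)).astype(np.uint8)
m=cv2.morphologyEx(m,cv2.MORPH_CLOSE,np.ones((5,5)))
n,l,st,ce=cv2.connectedComponentsWithStats(m)
for i in range(1,n):
    if st[i,4]>150:
        P=C[l==i];r=cv2.minAreaRect(P[:,:2].astype(np.float32))
        print(i,st[i],np.round(r[0]),np.round(r[1]),round(r[2],1),"z",P[:,2].min().round(),np.median(P[:,2]).round(),P[:,2].max().round())
# crop
cv2.imwrite("pics/c1.png",cv2.resize(im[150:280,195:430],None,fx=3.3,fy=3.3,interpolation=cv2.INTER_CUBIC))
E
```

```text
[[-0.921  0.389 -0.001]
 [ 0.389  0.921 -0.001]
 [ 0.    -0.002 -1.   ]]
245 215 [509. 242.  27.]
175 190 [607. 499.  29.]
312 181 [621.  -4.  68.]
312 195 [561.  -3. 121.]
315 240 [416. -10.   2.]
340 262 [334. -98.  16.]
275 300 [203. 138.  -4.]
34 [ 439  101   57   66 1826] [ 600. -297.] [250. 844.] 35.2 z 6.0 62.0 1892.0
35 [283 126  22  24 411] [539.  38.] [576.  78.] 5.2 z 3.0 109.0 1892.0
36 [329 129  18  21 310] [530. -78.] [ 62. 558.] 85.2 z 33.0 90.0 1892.0
37 [ 332  163   88   66 4402] [ 473. -206.] [304. 479.] 82.5 z -9.0 108.0 1892.0
38 [ 207  179   80   72 5238] [446. 181.] [389. 404.] 0.9 z -13.0 17.0 1892.0
39 [300 178  25  35 844] [450.  -1.] [ 86. 389.] 89.2 z -15.0 73.0 1892.0
40 [451 189  21  17 273] [ 548. -524.] [52. 45.] 23.9 z 23.0 105.0 161.0
41 [306 231  19  19 273] [410. -10.] [63. 62.] 62.6 z -8.0 17.0 80.0
43 [332 256  27  12 298] [ 335. -116.] [93. 40.] 88.7 z 5.0 19.0 34.0
47 [  78  277   95  123 1511] [184. 360.] [333. 707.] 35.7 z -7.0 645.0 1892.0
53 [ 284  328   61   72 2582] [78.  0.] [211. 355.] 88.4 z -2.0 285.0 1892.0
```

View pics/c1.png

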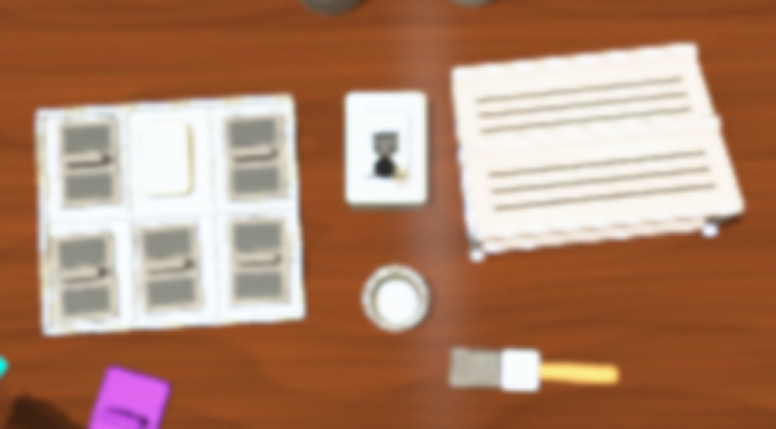

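The crop shows five grey cassettes, each with its fin across, at crop px (90,160), (255,155), (88,272), (172,265) and (260,258). The soap case is at (167,158). Next I measure the deck, tray and blower.

```bash
cat >> h.py <<'E'
def ray(d,uv,fish=False):
    uv=np.atleast_2d(np.array(uv,float)); R=cv2.Rodrigues(np.array(d["rvec"],float))[0]
    x=(uv-[d["cx"],d["cy"]])/[d["fx"],d["fy"]]
    if fish:
        r=np.linalg.norm(x,axis=1,keepdims=True)+1e-9; D=np.hstack([x/r*np.sin(r),np.cos(r)])
    else: D=np.hstack([x,np.ones((len(x),1))])
    return -R.T@np.array(d["tvec"]).ravel(), D@R
def onplane(d,uv,p,n,fish=False):
    o,D=ray(d,uv,fish); t=((np.array(p)-o)@n)/(D@n); return o+t[:,None]*D
E
python3 - <<'E'
from h import *
d=snapshot("top");C=cloud(d);im=d["pixels"];hsv=cv2.cvtColor(im,cv2.COLOR_BGR2HSV)
def comp(x,y,w,h):
    m=((hsv[...,1]<60)&(hsv[...,2]>90)).astype(np.uint8);k=np.zeros_like(m);k[y:y+h,x:x+w]=1
    m=cv2.morphologyEx(m*k,cv2.MORPH_CLOSE,np.ones((7,7)));n,l,st,_=cv2.connectedComponentsWithStats(m)
    return (l==1+np.argmax(st[1:,4])).astype(np.uint8)
m=comp(328,160,96,75);P=C[cv2.erode(m,np.ones((9,9)))>0]
rng=np.random.default_rng(0);best=0
for _ in range(500):
    a,b,c=P[rng.choice(len(P),3)];n=np.cross(b-a,c-a);n/=np.linalg.norm(n)+1e-9
    k=abs((P-a)@n)<4
    if k.sum()>best:best=k.sum();K=k
Q=P[K];c=Q.mean(0);n=np.linalg.svd(Q-c)[2][2];n*=np.sign(n[2]);print("plane",len(P),best,c.round(1),n.round(3),"tilt",np.degrees(np.arccos(n[2])),"az",np.degrees(np.arctan2(n[1],n[0])))
cnt=max(cv2.findContours(m,0,2)[0],key=cv2.contourArea);h=cv2.convexHull(cnt)
for e in(3,5,8):
    q=cv2.approxPolyDP(h,e,True)[:,0];print(q.tolist());print(onplane(d,q,c,n).round().tolist())
for nm,b,z in(("tray",(200,172,90,84),20),("blow",(296,174,33,42),70)):
    m=comp(*b);cnt=max(cv2.findContours(m,0,2)[0],key=cv2.contourArea)[:,0]
    W=onplane(d,cnt,[0,0,z],np.array([0,0,1.]))[:,:2];r=cv2.minAreaRect(W.astype(np.float32));print(nm,np.round(r[0],1),np.round(r[1],1),r[2])
# dark lever
m=((hsv[...,2]<70)).astype(np.uint8);m[:180]=0;m[216:]=0;m[:,:300]=0;m[:,328:]=0
ys,xs=np.nonzero(m);print("lever",list(zip(xs,ys,C[ys,xs].round().astype(int).tolist())))
E
```

```text
plane 3347 2459 [ 560.  -213.6  107.7] [0.615 0.054 0.786] tilt 38.14346957948185 az 4.997299369402453
[[405, 164], [419, 210], [411, 221], [337, 227], [332, 171]]
[[688.0, -347.0, 17.0], [495.0, -360.0, 169.0], [455.0, -327.0, 198.0], [441.0, -84.0, 192.0], [668.0, -78.0, 14.0]]
[[405, 164], [419, 210], [411, 221], [337, 227], [332, 171]]
[[688.0, -347.0, 17.0], [495.0, -360.0, 169.0], [455.0, -327.0, 198.0], [441.0, -84.0, 192.0], [668.0, -78.0, 14.0]]
[[405, 164], [419, 210], [411, 221], [337, 227], [332, 171]]
[[688.0, -347.0, 17.0], [495.0, -360.0, 169.0], [455.0, -327.0, 198.0], [441.0, -84.0, 192.0], [668.0, -78.0, 14.0]]
tray [512.8 239.5] [252.  287.9] 2.354764223098755
blow [570.6  -1.1] [ 89.2 122.8] 88.70783996582031
lever [(np.int64(311), np.int64(198), [541, -1, 181]), (np.int64(310), np.int64(199), [540, 3, 170]), (np.int64(311), np.int64(199), [538, -1, 179]), (np.int64(312), np.int64(199), [538, -4, 177]), (np.int64(310), np.int64(200), [535, 3, 177]), (np.int64(311), np.int64(200), [536, 0, 171]), (np.int64(312), np.int64(200), [535, -4, 176]), (np.int64(313), np.int64(200), [536, -7, 172]), (np.int64(310), np.int64(201), [532, 3, 176]), (np.int64(311), np.int64(201), [532, 0, 176]), (np.int64(312), np.int64(201), [530, -4, 183]), (np.int64(313), np.int64(201), [255, -24, 1892]), (np.int64(310), np.int64(202), [529, 3, 172]), (np.int64(311), np.int64(202), [529, 0, 173]), (np.int64(312), np.int64(202), [529, -4, 174])]
```

Call:
{"name": "play_rows", "arguments": {
  "rows": [
    [[0,0,-0.139,0.38],[0,0,-0.278,0.38],[0,0,-0.4,0.38],[0,0,-0.4,0.38]]
  ],
  "hand": 1
}}

```text
clock: 0.53
tool_pos: [215.6, 509.0, 346.8]
tool_rot: [3.128, -0.003, 2.338]
wrist_force: [0.1, -0.2, -0.0]
grip_width: 93.4
grip_force: 0.0
```

```bash
cat >> h.py <<'E'
def plan(*pts):
    """pts: (x,y,z,yawdeg) sequence; prints shares for each as separate calls from the previous"""
    s=sense(); p=np.array(s["tool_pos"]); y=np.degrees(s["tool_rot"][2])
    for t in pts:
        a=np.radians(y); R=np.array([[np.cos(a),np.sin(a),0],[np.sin(a),-np.cos(a),0],[0,0,-1]])
        sh=R.T@(np.array(t[:3],float)-p)/300; dy=-((t[3]-y+180)%360-180)/60
        print("shares",np.append(sh,dy).round(3).tolist(),"rows",int(np.ceil(max(np.linalg.norm(sh)*300/41.7,abs(dy)*60/7.16)))+1)
        p=np.array(t[:3],float); y=t[3]
E
python3 - <<'E'
from h import *
plan((365,375,340,158),(470,240,340,182.4))
E
```

```text
shares [-0.667, 0.049, 0.023, -0.401] rows 6
shares [-0.493, -0.286, 0.0, -0.407] rows 6
```

Call:
{"name": "play_rows", "arguments": {
  "rows": [
    [[-0.667,0.049,0.023,-0.4],[-0.667,0.049,0.023,-0.4],[-0.667,0.049,0.023,-0.4],[-0.667,0.049,0.023,-0.4],[-0.667,0.049,0.023,-0.4],[-0.667,0.049,0.023,-0.4],[-0.667,0.049,0.023,-0.4]]
  ]
}}

```text
clock: 1.12
tool_pos: [366.1, 371.8, 331.1]
tool_rot: [-3.141, -0.0, 2.758]
wrist_force: [-0.6, -0.2, 0.8]
grip_width: 93.2
grip_force: 0.0
```

Call:
{"name": "play_rows", "arguments": {
  "rows": [
    [[-0.493,-0.286,0,-0.407],[-0.493,-0.286,0,-0.407],[-0.493,-0.286,0,-0.407],[-0.493,-0.286,0,-0.407],[-0.493,-0.286,0,-0.407],[-0.493,-0.286,0,-0.407],[-0.493,-0.286,0,-0.407],[-0.493,-0.286,0,-0.407]]
  ]
}}

```text
clock: 1.78
tool_pos: [469.0, 240.8, 331.7]
tool_rot: [3.141, -0.001, -3.093]
wrist_force: [0.6, 0.4, -0.2]
grip_width: 93.3
grip_force: 0.0
```

```bash
python3 - <<'E'
from h import *
print(sense()["tool_pos"],sense()["joints"])
d=snapshot("wrist");cv2.imwrite("pics/w1.png",d["pixels"])
R=cv2.Rodrigues(np.array(d["rvec"]))[0];print(d["fx"],d["cx"],d["cy"],(-R.T@d["tvec"]).round(1),R[2].round(3))
E
```

```text
[468.952954   240.75505233 331.70892527] [ 2.61828033e-01  1.65918559e-01  1.38142403e+00  9.89241413e-04
  1.59470343e+00 -1.35731323e+00]
309.70691628693146 318.6598788604916 199.88035368099884 [397.  235.4 499.4] [ 0.262  0.014 -0.965]
```

View pics/w1.png

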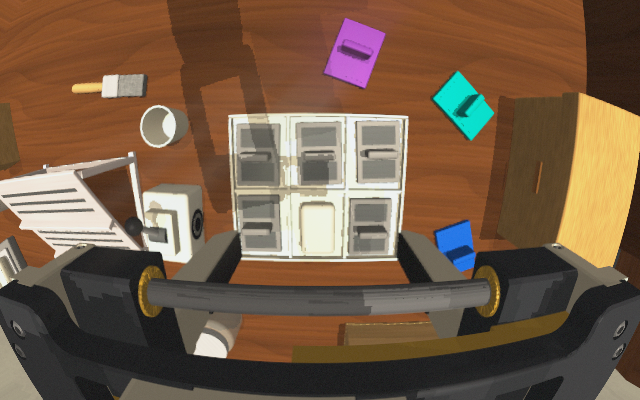

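The wrist view shows the tray with fins at about (255,155), (318,153), (380,153), (258,230) and (372,232). The soap case is at (318,228) and the lever ball at (132,227). I take the fin tops from depth.

```bash
cat >> h.py <<'E'
def wcloud(d):
    z=d["z_map"].astype(float); H,W=z.shape; v,u=np.mgrid[:H,:W]
    o,D=ray(d,np.c_[u.ravel(),v.ravel()],True); R=cv2.Rodrigues(np.array(d["rvec"],float))[0]
    dz=D@R[2]; return (o+D*(z.ravel()/np.maximum(dz,.05))[:,None]).reshape(H,W,3)
TR=(512.8,239.5,np.radians(2.35))
def fins(d=None,zlo=38,zhi=62):
    d=d or snapshot("wrist"); C=wcloud(d); c,s=np.cos(TR[2]),np.sin(TR[2])
    q=(C[...,:2]-TR[:2])@np.array([[c,-s],[s,c]])
    m=((C[...,2]>zlo)&(C[...,2]<zhi)&(abs(q[...,0])<135)&(abs(q[...,1])<155)&(d["z_map"]>0)).astype(np.uint8)
    n,l,st,ce=cv2.connectedComponentsWithStats(m); out=[]
    for i in range(1,n):
        if st[i,4]>40:
            P=C[l==i]; P=P[P[:,2]>np.median(P[:,2])-4]; r=cv2.minAreaRect(P[:,:2].astype(np.float32))
            Q=P[:,:2]-P[:,:2].mean(0); e=np.linalg.svd(Q,full_matrices=False)[2][0]
            out.append(P.mean(0)); print("fin",np.round(ce[i]),"n",st[i,4],"mean",P.mean(0).round(1),"rect",np.round(r[0],1),np.round(r[1],1),"dir",round(np.degrees(np.arctan2(e[1],e[0]))%180,1))
    return out
E
python3 - <<'E'
from h import *
d=snapshot("wrist");C=wcloud(d)
for u,v in((211,115),(318,100),(318,228),(255,155),(250,90),(132,227)):print(u,v,C[v,u].round(1))
fins(d)
m=d["pixels"].min(2)
E
```

```text
211 115 [395.8  58.1   1.9]
318 100 [368.5 233.6   1.2]
318 228 [568.3 243.5  38.3]
255 155 [454.5 145.6  53.9]
250 90 [354.9 123.5   1.2]
132 227 [531.9   5.4 177. ]
fin [381. 154.] n 296 mean [444.6 331.   53.9] rect [444.5 332.5] [13.  46.7] dir 95.5
fin [319. 155.] n 270 mean [451.9 238.5  54.1] rect [452.3 238.5] [12.6 45.6] dir 94.7
fin [254. 157.] n 274 mean [458.  143.2  54. ] rect [458.3 141.9] [11.9 46. ] dir 90.5
fin [317. 230.] n 922 mean [572.1 242.3  38.9] rect [572.1 243. ] [76.6 49.5] dir 2.4
fin [256. 230.] n 261 mean [573.  146.1  54.1] rect [573.1 145.7] [10.8 44.1] dir 93.9
fin [372. 234.] n 284 mean [570.2 329.1  54.2] rect [570.6 329.1] [11.3 43.4] dir 92.7
```

```bash
python3 - <<'E'
from h import *
plan((500,0,370,185),(530,-215,370,185))
E
```

```text
shares [-0.064, -0.807, -0.127, -0.036] rows 7
shares [-0.037, -0.723, 0.0, 0.0] rows 7
```

Call:
{"name": "play_rows", "arguments": {
  "rows": [
    [[-0.064,-0.807,-0.127,-0.036],[-0.064,-0.807,-0.127,-0.036],[-0.064,-0.807,-0.127,-0.036],[-0.064,-0.807,-0.127,-0.036],[-0.064,-0.807,-0.127,-0.036],[-0.064,-0.807,-0.127,-0.036],[-0.064,-0.807,-0.127,-0.036]]
  ]
}}

```text
clock: 2.47
tool_pos: [501.5, -6.4, 370.7]
tool_rot: [-3.138, 0.002, -3.061]
wrist_force: [-0.0, 1.1, 0.6]
grip_width: 92.6
grip_force: 0.0
```

Call:
{"name": "play_rows", "arguments": {
  "rows": [
    [[-0.037,-0.723,0,0],[-0.037,-0.723,0,0],[-0.037,-0.723,0,0],[-0.037,-0.723,0,0],[-0.037,-0.723,0,0],[-0.037,-0.723,0,0],[-0.037,-0.723,0,0],[-0.037,-0.723,0,0]]
  ]
}}

```text
clock: 3.13
tool_pos: [530.4, -215.3, 369.5]
tool_rot: [3.14, -0.0, -3.056]
wrist_force: [-0.4, 0.5, 0.3]
grip_width: 92.7
grip_force: 0.0
```

```bash
python3 - <<'E'
from h import *
print(sense()["tool_pos"])
d=snapshot("wrist");cv2.imwrite("pics/w2.png",d["pixels"]);C=wcloud(d)
c0=np.array([560,-213.6,107.7]);n=np.array([.615,.054,.786])
k=(abs((C-c0)@n)<8)&(abs(C[...,1]+213)<110)&(d["z_map"]>0);P=C[k]
rng=np.random.default_rng(0);best=0
for _ in range(400):
    a,b,c=P[rng.choice(len(P),3)];m=np.cross(b-a,c-a);m/=np.linalg.norm(m)+1e-9;q=abs((P-a)@m)<1.5
    if q.sum()>best:best=q.sum();K=q
Q=P[K];c=Q.mean(0);n=np.linalg.svd(Q-c,full_matrices=False)[2][2];n*=np.sign(n[2])
print(len(P),best,c.round(1),n.round(4),np.degrees(np.arccos(n[2])),np.degrees(np.arctan2(n[1],n[0])))
yd=np.cross([0,0,1],-n)  # deck y: z x x
xd=np.array([-n[0],-n[1],0]);xd=xd-(xd@n)*n;xd/=np.linalg.norm(xd);yd=np.cross(n,xd)
print("xd",xd.round(4),"yd",yd.round(4))
L=(C-c)@np.c_[xd,yd,n]
s=(d["z_map"]>0)&(abs(L[...,2])<3)
lip=(L[...,2]>12)&(L[...,2]<19)&(abs(L[...,1])<145)&(abs(L[...,0])<180)
h,e=np.histogram(L[lip][:,0],np.arange(-180,180,2));print([(int(a),int(b)) for a,b in zip(e,h) if b>15])
for lo,hi in((-100,-20),(40,100)):
    for cut in(lo,hi-40):
        w=s&(L[...,0]>cut)&(L[...,0]<cut+40);print("y span",cut,np.percentile(L[w][:,1],[.3,99.7]).round(1),L[w][:,1].min(),L[w][:,1].max())
w=s&(abs(L[...,1])<100);print("x span",L[w][:,0].min(),L[w][:,0].max())
E
```

```text
[ 530.3579762  -215.26345902  369.52294416]
16877 14396 [ 546.9 -213.1  118.6] [0.6124 0.053  0.7888] 37.92976022478905 4.9477691828044525
xd [-0.7858 -0.068   0.6147] yd [ 0.0862 -0.9963 -0.    ]
[(-150, 31), (-148, 121), (-146, 37), (-144, 190), (-142, 227), (-140, 19), (-28, 107), (-26, 106), (-24, 163), (-22, 294), (-20, 376)]
y span -100 [-800.5  141.9] -801.3420805783127 143.8497614434776
y span -60 [-231.   141.3] -800.5909287526506 142.72553711859516
y span 40 [-123.9  143.4] -124.96332297704097 320.132076759977
y span 60 [-123.9  142.5] -124.98774698323794 144.04328833514364
x span -196.64768507710693 95.16393150398838
```

View pics/w2.png

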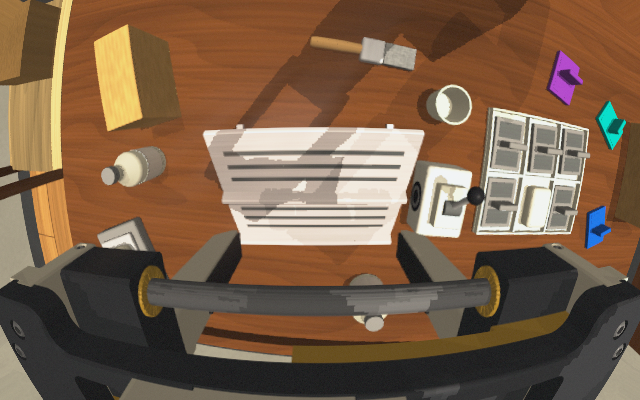

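The wrist view shows the deck clearly, with its top edge at (315,130), second lip at (315,200) and bottom lip at (315,240). Deck origin is about (657.4, −212.6, 32). First pick is the fin at (458,143).

```bash
cat >> h.py <<'E'
O=np.array([657.4,-212.6,32.]);XD=np.array([-.7858,-.068,.6147]);YD=np.array([.0862,-.9963,0]);N=np.array([.6124,.053,.7888])
def slot(X,Y,up=0,g=39): return tuple(np.round(O+X*XD+Y*YD+g*N-[0,0,19-up],1))+(184.95,)
E
python3 - <<'E'
from h import *
for X in(54,176):
  for Y in(-88,0,88):print(X,Y,slot(X,Y))
plan((500,0,280,184),(458,143.2,120,182.4),(458,143.2,27,182.4))
E
```

```text
54 -88 (np.float64(631.3), np.float64(-126.5), np.float64(77.0), 184.95)
54 0 (np.float64(638.9), np.float64(-214.2), np.float64(77.0), 184.95)
54 88 (np.float64(646.4), np.float64(-301.9), np.float64(77.0), 184.95)
176 -88 (np.float64(535.4), np.float64(-134.8), np.float64(152.0), 184.95)
176 0 (np.float64(543.0), np.float64(-222.5), np.float64(152.0), 184.95)
176 88 (np.float64(550.6), np.float64(-310.2), np.float64(152.0), 184.95)
shares [0.039, 0.721, 0.3, 0.016] rows 7
shares [0.106, 0.486, 0.533, 0.027] rows 7
shares [0.0, 0.0, 0.31, -0.0] rows 4
```

Call:
{"name": "play_rows", "arguments": {
  "rows": [
    [[0.039,0.721,0.3,0.016],[0.039,0.721,0.3,0.016],[0.039,0.721,0.3,0.016],[0.039,0.721,0.3,0.016],[0.039,0.721,0.3,0.016],[0.039,0.721,0.3,0.016],[0.039,0.721,0.3,0.016]]
  ],
  "hand": 0.75
}}

```text
clock: 3.77
tool_pos: [496.9, 4.9, 278.6]
tool_rot: [3.138, -0.003, -3.066]
wrist_force: [-1.3, 0.1, 0.7]
grip_width: 69.6
grip_force: 0.0
```

Call:
{"name": "play_rows", "arguments": {
  "rows": [
    [[0.106,0.486,0.533,0.027],[0.106,0.486,0.533,0.027],[0.106,0.486,0.533,0.027],[0.106,0.486,0.533,0.027],[0.106,0.486,0.533,0.027],[0.106,0.486,0.533,0.027],[0.106,0.486,0.533,0.027],[0.106,0.486,0.533,0.027]]
  ]
}}

```text
clock: 4.43
tool_pos: [458.9, 141.5, 121.1]
tool_rot: [-3.141, 0.002, -3.099]
wrist_force: [0.9, -0.2, -0.1]
grip_width: 69.8
grip_force: 0.0
```

```bash
python3 - <<'E'
from h import *
d=snapshot("wrist");cv2.imwrite("pics/w3.png",d["pixels"])
print(sense()["tool_pos"]);fins(d)
plan((458,143.2,27,182.4))
E
```

```text
[459.96237864 140.87285921 121.78378133]
fin [521. 200.] n 675 mean [443.6 329.4  53.9] rect [444.2 332. ] [12.9 46.8] dir 96.1
fin [434. 204.] n 905 mean [451.5 237.4  53.9] rect [452.  238.5] [12.3 46.4] dir 94.5
fin [321. 206.] n 1027 mean [457.  141.2  53.9] rect [457.8 141.3] [12.8 45.8] dir 90.8
fin [399. 330.] n 363 mean [592.5 230.1  38.8] rect [589.8 232.7] [39.7 24.9] dir 18.3
fin [318. 323.] n 697 mean [572.7 144.9  53.7] rect [573.6 144.7] [12.8 44.9] dir 93.1
shares [0.006, 0.008, 0.316, -0.001] rows 4
```

View pics/w3.png

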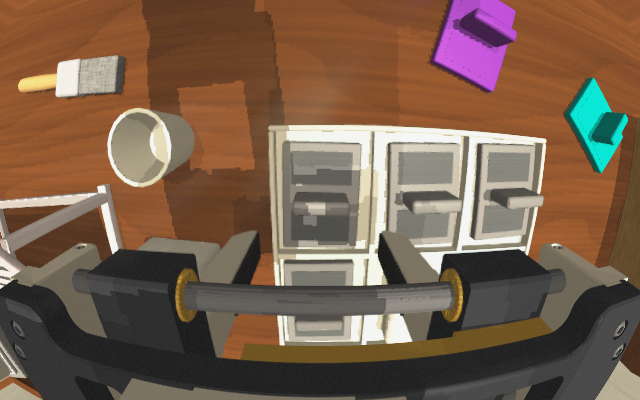

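The fin is at (321,206), grey and centred between the fingers, so the choice is confirmed. Now I descend, grip and lift.

Call:
{"name": "play_rows", "arguments": {
  "rows": [
    [[0.007,0.001,0.1,0.025],[0.007,0.001,0.2,0.025],[0.007,0.001,0.31,0.025],[0.007,0.001,0.315,0.025],[0.007,0.001,0.315,0.025]]
  ]
}}

```text
clock: 4.9
tool_pos: [456.8, 140.1, 25.8]
tool_rot: [-3.141, -0.001, -3.129]
wrist_force: [0.4, 0.2, 0.1]
grip_width: 69.9
grip_force: 0.0
```

Call:
{"name": "play_rows", "arguments": {
  "rows": [
    [[0,0,0,0],[0,0,0,0],[0,0,0,0],[0,0,0,0],[0,0,0,0],[0,0,0,0]]
  ],
  "hand": 0,
  "force": 25
}}

```text
clock: 5.4
tool_pos: [457.5, 141.4, 26.9]
tool_rot: [3.141, 0.003, -3.128]
wrist_force: [-0.6, -1.2, 7.0]
grip_width: 46.0
grip_force: 25.0
```

Call:
{"name": "play_rows", "arguments": {
  "rows": [
    [[0,0,-0.1,0],[0,0,-0.2,0],[0,0,-0.33,0],[0,0,-0.46,0],[0,0,-0.6,0],[0,0,-0.75,0],[0,0,-0.78,0],[0,0,-0.78,0]]
  ]
}}

```text
clock: 6.07
tool_pos: [458.4, 141.5, 264.2]
tool_rot: [3.141, 0.009, -3.127]
wrist_force: [1.0, -0.6, -0.1]
grip_width: 45.6
grip_force: 25.0
```

```bash
python3 - <<'E'
from h import *
s=sense();print(s["tool_pos"],s["grip_width"],s["grip_force"])
plan((540,-0,262,184),(646.4,-301.9,200,184.95),(646.4,-301.9,115,184.95),(646.4,-301.9,83,184.95))
E
```

```text
[458.44284265 141.48892809 264.24760029] 45.603233405848435 24.999818801879883
shares [-0.265, -0.475, 0.007, -0.053] rows 5
shares [-0.284, -1.029, 0.207, -0.016] rows 9
shares [0.0, 0.0, 0.283, -0.0] rows 4
shares [0.0, 0.0, 0.107, -0.0] rows 2
```

Call:
{"name": "play_rows", "arguments": {
  "rows": [
    [[-0.265,-0.475,0.007,-0.053],[-0.265,-0.475,0.007,-0.053],[-0.265,-0.475,0.007,-0.053],[-0.265,-0.475,0.007,-0.053],[-0.265,-0.475,0.007,-0.053],[-0.265,-0.475,0.007,-0.053]]
  ]
}}

```text
clock: 6.57
tool_pos: [537.2, -1.7, 254.7]
tool_rot: [3.14, -0.004, -3.076]
wrist_force: [0.1, 1.5, -1.3]
grip_width: 45.8
grip_force: 25.0
```

Call:
{"name": "play_rows", "arguments": {
  "rows": [
    [[-0.284,-0.9,0,-0.016],[-0.284,-0.9,0,-0.016],[-0.284,-0.9,0,-0.016],[-0.284,-0.9,0,-0.016],[-0.284,-0.9,0,-0.016],[-0.284,-0.9,0,-0.016],[-0.284,-0.9,0,-0.016],[-0.284,-0.9,0,-0.016]]
  ]
}}

```text
clock: 7.23
tool_pos: [641.7, -268.1, 254.0]
tool_rot: [-3.142, -0.003, -3.059]
wrist_force: [-2.0, 1.5, -1.2]
grip_width: 45.8
grip_force: 25.0
```

Call:
{"name": "play_rows", "arguments": {
  "rows": [
    [[0,-0.129,0.1,0],[0,-0.129,0.2,0],[0,-0.129,0.2,0],[0,-0.129,0.2,0],[0,-0.129,0.2,0]]
  ]
}}

```text
clock: 7.65
tool_pos: [645.1, -300.1, 198.4]
tool_rot: [3.141, 0.0, -3.054]
wrist_force: [0.7, -0.4, -0.1]
grip_width: 45.6
grip_force: 25.0
```

```bash
python3 - <<'E'
from h import *
s=sense();print(s["tool_pos"],s["tool_rot"],s["wrist_force"],s["grip_width"],s["grip_force"])
plan((646.4,-301.9,115,184.95),(646.4,-301.9,83,184.95))
E
```

```text
[ 645.08439588 -300.13749388  198.35275211] [ 3.14081923e+00  8.53744816e-05 -3.05394198e+00] [ 0.72722654 -0.35434671 -0.13918155] 45.63156101708049 24.99983936548233
shares [-0.004, -0.006, 0.278, 0.001] rows 3
shares [0.0, 0.0, 0.107, -0.0] rows 2
```

Call:
{"name": "play_rows", "arguments": {
  "rows": [
    [[0,-0.006,0.1,0],[0,-0.006,0.2,0],[0,-0.006,0.29,0],[0,-0.006,0.29,0],[0,-0.006,0.31,0],[0,-0.006,0.32,0],[0,-0.006,0.33,0],[0,-0.006,0.34,0]]
  ]
}}

```text
clock: 8.32
tool_pos: [648.6, -303.8, 100.4]
tool_rot: [-3.138, 0.008, -3.055]
wrist_force: [5.5, 3.3, 7.6]
grip_width: 45.8
grip_force: 25.0
```

Call:
{"name": "play_rows", "arguments": {
  "rows": [
    [[0,0,0.01,0],[0,0,0.02,0],[0,0,0.03,0],[0,0,0.035,0],[0,0,0.04,0],[0,0,0.045,0],[0,0,0.045,0],[0,0,0.045,0]]
  ]
}}

```text
clock: 8.98
tool_pos: [649.8, -303.8, 87.2]
tool_rot: [-3.137, 0.011, -3.055]
wrist_force: [7.9, 3.3, 5.0]
grip_width: 45.7
grip_force: 25.0
```

```bash
python3 - <<'E'
from h import *
s=sense();print(s["tool_pos"],s["tool_rot"],s["wrist_force"],s["moment"],s["grip_width"],s["grip_force"])
d=snapshot("wrist");cv2.imwrite("pics/w4.png",d["pixels"])
E
```

```text
[ 649.77432904 -303.82924754   87.21867636] [-3.13730267  0.01061434 -3.0546032 ] [7.86516104 3.30515598 4.96377243] [ 0.60450002 -1.07218094 -0.00934295] 45.72069177335729 24.992688596248627
```

View pics/w4.png

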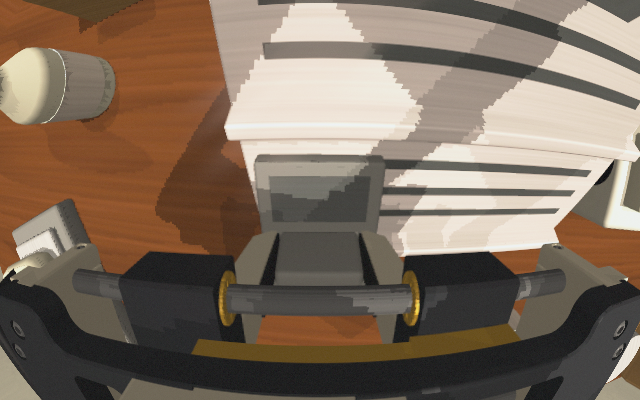

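The view shows the cassette pivoting in the grip onto the board at (320,195), inside the left edge. I lower a little more and release.

Call:
{"name": "play_rows", "arguments": {
  "rows": [
    [[0.01,0,0.007,0],[0.012,0,0.013,0],[0.012,0,0.018,0],[0.012,0,0.018,0]]
  ]
}}

```text
clock: 9.37
tool_pos: [647.9, -304.3, 82.5]
tool_rot: [-3.136, 0.014, -3.055]
wrist_force: [11.7, 3.6, 5.8]
grip_width: 45.5
grip_force: 25.0
```

Call:
{"name": "play_rows", "arguments": {
  "rows": [
    [[0,0,0,0],[0,0,0,0],[0,0,0,0],[0,0,0,0],[0,0,0,0]]
  ],
  "hand": 0.68
}}

```text
clock: 9.78
tool_pos: [641.8, -304.6, 77.5]
tool_rot: [-3.141, 0.001, -3.056]
wrist_force: [0.9, 1.2, 5.1]
grip_width: 63.0
grip_force: 2.2
```

Call:
{"name": "play_rows", "arguments": {
  "rows": [
    [[0,0,-0.1,0],[0,0,-0.2,0],[0,0,-0.33,0],[0,0,-0.46,0],[0,0,-0.6,0],[0,0,-0.6,0]]
  ]
}}

```text
clock: 10.28
tool_pos: [643.8, -306.4, 266.9]
tool_rot: [-3.132, 0.011, -3.056]
wrist_force: [0.6, -1.3, 1.9]
grip_width: 63.2
grip_force: 0.0
```

```bash
cat >> h.py <<'E'
def deckview():
    """cassette outlines on deck: points 10..14 above the board (plate tops) and fins >30"""
    d=snapshot("wrist");C=wcloud(d);L=(C-(O+[0,0,.8]))@np.c_[XD,YD,N]
    for nm,lo,hi in(("plate",8,15),("fin",34,54)):
        m=((L[...,2]>lo)&(L[...,2]<hi)&(abs(L[...,1])<150)&(L[...,0]>-30)&(L[...,0]<245)&(d["z_map"]>0)).astype(np.uint8)
        n,l,st,ce=cv2.connectedComponentsWithStats(m)
        for i in range(1,n):
            P=L[l==i]
            if st[i,4]>150: 
                r=cv2.minAreaRect(P[:,:2].astype(np.float32));print(nm,np.round(ce[i]),st[i,4],"xy",np.round(r[0],1),np.round(r[1],1),round(r[2],1),"z",P[:,2].mean().round(1),"x",np.percentile(P[:,0],[1,99]).round(),"y",np.percentile(P[:,1],[1,99]).round())
    return d
E
python3 - <<'E'
from h import *
print(sense()["tool_pos"]);d=deckview()
plan((540,0,262,184),(451.8,238.3,200,183),(451.8,238.3,120,183))
E
```

```text
[ 643.80408989 -306.36238847  266.91169795]
plate [394. 125.] 1087 xy [119.2   0.7] [268.6   6.1] 90.0 z 11.9 x [118. 122.] y [-129.  133.]
plate [321. 153.] 881 xy [72.2 92.3] [70.4 23.3] 90.0 z 12.7 x [64. 83.] y [ 58. 127.]
plate [414. 195.] 572 xy [ -4.6 -39.9] [189.6   9.6] 89.7 z 11.7 x [-7. -0.] y [-132.   53.]
fin [321. 193.] 499 xy [43.7 92.4] [45.8  7.1] 87.8 z 44.4 x [41. 47.] y [ 70. 115.]
shares [0.255, 1.045, 0.003, 0.015] rows 9
shares [0.238, 0.813, 0.207, 0.017] rows 8
shares [0.0, 0.0, 0.267, 0.0] rows 3
```

```bash
python3 - <<'E'
from h import *
d=snapshot("wrist");C=wcloud(d);L=(C-(O+[0,0,.8]))@np.c_[XD,YD,N]
for y in(62,92,122):
  k=(abs(L[...,1]-y)<3)&(d["z_map"]>0)&(abs(L[...,0]-50)<90)
  P=L[k];o=np.argsort(P[:,0]);print(y,P[o][::max(1,len(o)//30),::2].round().astype(int).tolist())
cv2.imwrite("pics/w5.png",cv2.resize(d["pixels"][80:280,180:500],None,fx=2.4,fy=2.4))
E
```

```text
62 [[-15, 29], [-7, 30], [0, 27], [8, 26], [14, 25], [20, 23], [26, 22], [32, 22], [38, 19], [44, 20], [49, 19], [55, 18], [60, 16], [65, 14], [69, 16], [75, 13], [79, 12], [81, 1], [82, 11], [86, 0], [90, 0], [95, 0], [114, 16], [118, 16], [120, 2], [120, 11], [121, 10], [121, 15], [126, 0], [130, 1], [134, 1], [138, -1]]
92 [[-14, 30], [-8, 29], [39, 20], [41, 27], [41, 35], [42, 19], [43, 39], [44, 55], [45, 45], [46, 50], [48, 18], [53, 17], [59, 17], [64, 16], [69, 14], [75, 13], [79, 13], [81, 3], [82, 7], [85, 0], [91, 0], [96, 0], [115, 16], [119, 15], [120, 8], [121, 12], [121, 3], [125, 0], [130, -1], [135, 1], [138, 0]]
122 [[-14, 30], [-5, 29], [1, 27], [8, 26], [14, 26], [21, 24], [27, 22], [33, 21], [38, 20], [44, 19], [50, 18], [55, 17], [60, 16], [64, 14], [69, 14], [75, 13], [79, 13], [81, 7], [82, 11], [84, 1], [90, 0], [95, 1], [113, 15], [118, 16], [120, 11], [120, 9], [121, 3], [122, 0], [126, 0], [130, -2], [134, -1], [139, 0]]
```

View pics/w5.png

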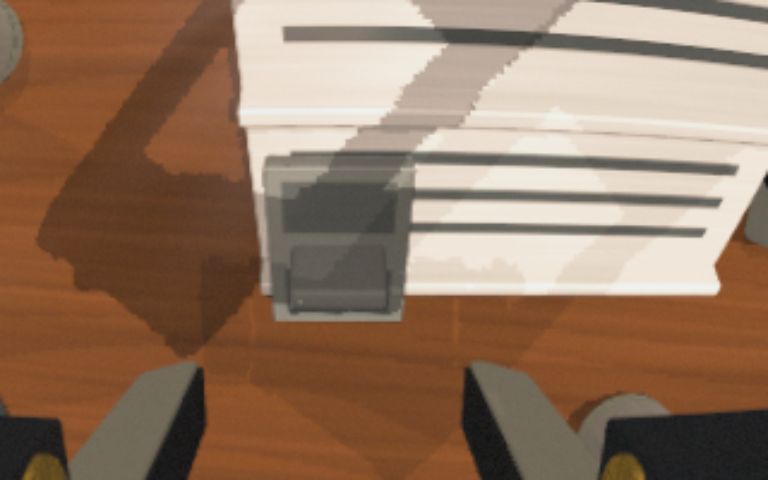

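The crop shows the lower edge riding over the bottom lip at (335,310), with plate x −17..81. I regrip, set it higher up the slope and let it slide down.

```bash
python3 - <<'E'
from h import *
T=O+43.5*XD+92.4*YD+54*N; print(T.round(1)); t=T-[0,0,28]+[-4,-.3,0]*1
print(t, slot(64,90))
plan((t[0],t[1],t[2]+50,184.95),(t[0],t[1],t[2],184.95),(t[0],t[1],t[2]+30,184.95),slot(66,90,30),slot(66,90,2))
E
```

```text
[ 664.3 -304.8  101.3]
[ 660.25218 -305.05412   73.33465] (np.float64(638.8), np.float64(-304.6), np.float64(83.1), 184.95)
shares [-0.061, -0.005, 0.453, -0.001] rows 5
shares [0.0, 0.0, 0.167, -0.0] rows 3
shares [0.0, 0.0, -0.1, -0.0] rows 2
shares [0.076, 0.008, -0.037, -0.0] rows 2
shares [0.0, 0.0, 0.093, -0.0] rows 2
```

Call:
{"name": "play_rows", "arguments": {
  "rows": [
    [[-0.061,-0.005,0.15,0],[-0.061,-0.005,0.3,0],[-0.061,-0.005,0.45,0],[-0.061,-0.005,0.45,0],[-0.061,-0.005,0.53,0],[-0.061,-0.005,0.62,0],[-0.061,-0.005,0.62,0],[-0.061,-0.005,0.62,0]]
  ]
}}

```text
clock: 11.05
tool_pos: [658.2, -303.3, 67.1]
tool_rot: [3.138, -0.004, -3.056]
wrist_force: [1.0, 0.4, -0.4]
grip_width: 64.3
grip_force: 50.4
```

Call:
{"name": "play_rows", "arguments": {
  "rows": [
    [[0,0,0,0],[0,0,0,0],[0,0,0,0],[0,0,0,0],[0,0,0,0]]
  ],
  "hand": 0
}}

```text
clock: 11.47
tool_pos: [659.5, -304.2, 70.4]
tool_rot: [3.141, -0.0, -3.056]
wrist_force: [0.4, 0.6, -1.8]
grip_width: 66.6
grip_force: 35.0
```

Call:
{"name": "play_rows", "arguments": {
  "rows": [
    [[0,0,-0.05,0],[0,0,-0.1,0],[0.04,0,-0.13,0],[0.085,0.008,-0.14,0],[0.085,0.008,-0.14,0],[0.085,0.008,-0.14,0]]
  ]
}}

```text
clock: 11.97
tool_pos: [634.0, -304.1, 113.0]
tool_rot: [-3.141, 0.001, -3.056]
wrist_force: [0.3, 0.5, -0.9]
grip_width: 66.5
grip_force: 34.9
```

```bash
python3 - <<'E'
from h import *
s=sense();print(s["tool_pos"],s["wrist_force"],s["grip_width"],s["grip_force"])
plan(slot(66,90,2))
d=snapshot("wrist");cv2.imwrite("pics/w6.png",cv2.resize(d["pixels"][80:280,180:500],None,fx=2.4,fy=2.4))
E
```

```text
[ 633.98614256 -304.12917665  113.04021697] [ 0.33386174  0.53425139 -0.92039332] 66.45154762265035 34.886076672773925
shares [-0.011, -0.003, 0.089, -0.001] rows 2
```

View pics/w6.png

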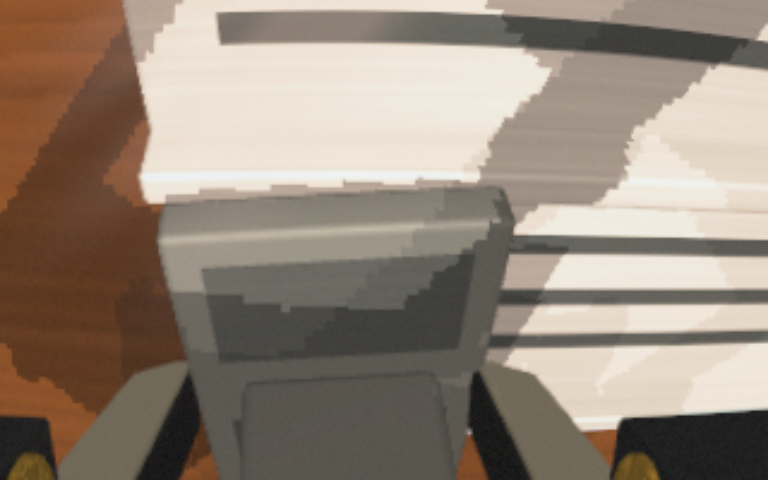

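The crop shows the jaws hold the plate by its sides at (190,400) and (480,400), 66 mm apart, not the fin. The hold is firm, so I use it and set the plate inside the lip.

Call:
{"name": "play_rows", "arguments": {
  "rows": [
    [[-0.033,0,0,0],[-0.066,0,0,0],[-0.066,0,0,0],[-0.055,0.003,0.03,0],[-0.038,0.003,0.06,0],[-0.022,0.003,0.085,0],[-0.022,0.003,0.088,0],[-0.022,0.003,0.088,0]]
  ]
}}

```text
clock: 12.68
tool_pos: [639.1, -302.3, 84.6]
tool_rot: [3.14, -0.002, -3.056]
wrist_force: [0.3, -0.4, -1.2]
grip_width: 66.7
grip_force: 34.9
```

Call:
{"name": "play_rows", "arguments": {
  "rows": [
    [[0,0,0,0],[0,0,0,0],[0,0,0,0],[0,0,0,0],[0,0,0,0],[0,0,0,0]]
  ],
  "hand": 0.92
}}

```text
clock: 13.18
tool_pos: [640.8, -302.6, 86.4]
tool_rot: [-3.141, 0.0, -3.055]
wrist_force: [0.2, 0.7, 0.0]
grip_width: 85.6
grip_force: 0.0
```

Call:
{"name": "play_rows", "arguments": {
  "rows": [
    [[0,0,-0.1,0],[0,0,-0.2,0],[0,0,-0.33,0],[0,0,-0.46,0],[0,0,-0.6,0],[0,0,-0.6,0]]
  ]
}}

```text
clock: 13.68
tool_pos: [643.5, -304.4, 277.2]
tool_rot: [-3.131, 0.013, -3.055]
wrist_force: [0.4, -0.4, 1.8]
grip_width: 85.4
grip_force: 0.0
```

```bash
python3 - <<'E'
from h import *
print(sense()["tool_pos"]);d=deckview()
plan((540,-20,262,184),(451.8,238.3,262,183),(451.8,238.3,120,183))
E
```

```text
[ 643.50677398 -304.37498427  277.21596796]
plate [392. 124.] 1080 xy [118.5   0. ] [  6.6 269.2] 0.2 z 11.8 x [117. 122.] y [-130.  132.]
plate [339. 164.] 2953 xy [47.6  0.9] [107.9 269.5] 1.0 z 11.8 x [-3. 99.] y [-122.  126.]
fin [322. 185.] 574 xy [50.3 89.3] [11.4 45.3] 0.0 z 43.0 x [45. 56.] y [ 67. 112.]
shares [0.26, 0.972, 0.037, 0.016] rows 9
shares [0.233, 0.879, 0.0, 0.017] rows 8
shares [0.0, 0.0, 0.473, 0.0] rows 5
```

The cassette now lies flat: fin at deck x=50, y=89. On to the second one.

```bash
python3 - <<'E'
from h import *
plan((570,-60,275,184.5),(500,180,265,183),(452,238.3,120,183))
E
```

```text
shares [0.172, 0.831, -0.006, 0.007] rows 8
shares [0.17, 0.816, 0.033, 0.025] rows 7
shares [0.15, 0.202, 0.483, 0.0] rows 5
```

Call:
{"name": "play_rows", "arguments": {
  "rows": [
    [[0.172,0.831,0,0.007],[0.172,0.831,0,0.007],[0.172,0.831,0,0.007],[0.172,0.831,0,0.007],[0.172,0.831,0,0.007],[0.172,0.831,0,0.007],[0.172,0.831,0,0.007],[0.172,0.831,0,0.007]]
  ],
  "hand": 0.75
}}

```text
clock: 14.4
tool_pos: [566.6, -55.9, 265.7]
tool_rot: [3.141, -0.001, -3.059]
wrist_force: [-0.2, 0.0, 0.1]
grip_width: 69.6
grip_force: 0.0
```

Call:
{"name": "play_rows", "arguments": {
  "rows": [
    [[0.17,0.816,0.033,0.025],[0.17,0.816,0.033,0.025],[0.17,0.816,0.033,0.025],[0.17,0.816,0.033,0.025],[0.17,0.816,0.033,0.025],[0.17,0.816,0.033,0.025],[0.17,0.816,0.033,0.025],[0.17,0.816,0.033,0.025]]
  ]
}}

```text
clock: 15.07
tool_pos: [497.6, 182.2, 255.4]
tool_rot: [-3.141, -0.001, -3.086]
wrist_force: [0.5, 0.8, 0.3]
grip_width: 69.5
grip_force: 0.0
```

Call:
{"name": "play_rows", "arguments": {
  "rows": [
    [[0.15,0.202,0.483,0],[0.15,0.202,0.483,0],[0.15,0.202,0.483,0],[0.15,0.202,0.483,0],[0.15,0.202,0.483,0],[0.15,0.202,0.483,0],[0.15,0.202,0.483,0],[0.15,0.202,0.483,0]]
  ]
}}

```text
clock: 15.73
tool_pos: [452.7, 238.7, 113.4]
tool_rot: [3.141, 0.005, -3.091]
wrist_force: [-0.5, 0.0, -0.8]
grip_width: 69.7
grip_force: 0.0
```

```bash
python3 - <<'E'
from h import *
s=sense();print(s["tool_pos"],s["tool_rot"][2]);fins()
E
```

```text
[452.68581949 238.6543428  113.35302419] -3.0908328849622038
fin [433. 205.] n 987 mean [443.5 330.7  53.8] rect [444.3 332.1] [13.  45.9] dir 95.6
fin [321. 209.] n 1139 mean [451.6 238.7  54. ] rect [452.5 238.8] [12.7 45.2] dir 94.2
fin [237. 324.] n 153 mean [571.9 164.4  53. ] rect [572.8 164.2] [ 9.3 11.9] dir 166.2
fin [318. 330.] n 1176 mean [580.2 242.8  38.8] rect [581.  242.5] [39.7 45.6] dir 90.7
fin [395. 329.] n 414 mean [569.6 317.2  53.3] rect [570.5 318.9] [11.6 25.2] dir 92.3
```

Call:
{"name": "play_rows", "arguments": {
  "rows": [
    [[0.002,0,0.1,-0.02],[0.002,0,0.2,-0.02],[0.002,0,0.287,-0.02],[0.002,0,0.287,-0.02],[0.002,0,0.287,-0.02]]
  ]
}}

```text
clock: 16.2
tool_pos: [449.5, 239.0, 25.6]
tool_rot: [-3.141, -0.001, -3.069]
wrist_force: [-0.8, 0.2, 0.3]
grip_width: 69.7
grip_force: 0.0
```

Call:
{"name": "play_rows", "arguments": {
  "rows": [
    [[0,0,0,0],[0,0,0,0],[0,0,0,0],[0,0,0,0],[0,0,0,0],[0,0,0,0]]
  ],
  "hand": 0,
  "force": 25
}}

```text
clock: 16.7
tool_pos: [449.9, 239.9, 26.5]
tool_rot: [3.141, 0.002, -3.068]
wrist_force: [0.2, 0.0, 6.8]
grip_width: 45.6
grip_force: 25.0
```

Call:
{"name": "play_rows", "arguments": {
  "rows": [
    [[0,0,-0.1,0],[0,0,-0.2,0],[0,0,-0.33,0],[0,0,-0.46,0],[0,0,-0.6,0],[0,0,-0.75,0],[0,0,-0.78,0],[0,0,-0.78,0]]
  ]
}}

```text
clock: 17.37
tool_pos: [450.9, 240.2, 263.9]
tool_rot: [3.14, 0.009, -3.068]
wrist_force: [0.1, 1.1, -1.9]
grip_width: 45.6
grip_force: 25.0
```

```bash
python3 - <<'E'
from h import *
s=sense();print(s["tool_pos"],s["grip_width"],s["grip_force"])
a=slot(66,0);print(a)
plan((530,40,262,184.9),(600,-180,262,184.9),(a[0],a[1],a[2]+36,184.9))
E
```

```text
[450.91313062 240.20241615 263.85832127] 45.586845478929 24.999221563339233
(np.float64(629.4), np.float64(-215.0), np.float64(84.3), 184.95)
shares [-0.214, -0.685, 0.006, -0.011] rows 7
shares [-0.17, -0.751, 0.0, -0.0] rows 7
shares [-0.088, -0.125, 0.472, -0.0] rows 5
```

Call:
{"name": "play_rows", "arguments": {
  "rows": [
    [[-0.214,-0.685,0,-0.011],[-0.214,-0.685,0,-0.011],[-0.214,-0.685,0,-0.011],[-0.214,-0.685,0,-0.011],[-0.214,-0.685,0,-0.011],[-0.214,-0.685,0,-0.011],[-0.214,-0.685,0,-0.011]]
  ]
}}

```text
clock: 17.95
tool_pos: [527.8, 36.7, 256.6]
tool_rot: [3.141, -0.004, -3.061]
wrist_force: [-0.3, 0.8, -0.9]
grip_width: 45.9
grip_force: 25.0
```

Call:
{"name": "play_rows", "arguments": {
  "rows": [
    [[-0.17,-0.751,0,0],[-0.17,-0.751,0,0],[-0.17,-0.751,0,0],[-0.17,-0.751,0,0],[-0.17,-0.751,0,0],[-0.17,-0.751,0,0],[-0.17,-0.751,0,0],[-0.17,-0.751,0,0]]
  ]
}}

```text
clock: 18.62
tool_pos: [597.5, -179.9, 257.0]
tool_rot: [3.139, -0.003, -3.057]
wrist_force: [-0.9, 0.6, -2.1]
grip_width: 45.7
grip_force: 25.0
```

Call:
{"name": "play_rows", "arguments": {
  "rows": [
    [[-0.088,-0.125,0.13,0],[-0.088,-0.125,0.26,0],[-0.088,-0.125,0.38,0],[-0.088,-0.125,0.45,0],[-0.088,-0.125,0.45,0],[-0.088,-0.125,0.45,0]]
  ]
}}

```text
clock: 19.12
tool_pos: [626.4, -212.3, 121.9]
tool_rot: [3.138, -0.004, -3.054]
wrist_force: [0.9, -0.2, -1.0]
grip_width: 45.5
grip_force: 25.0
```

```bash
python3 - <<'E'
from h import *
s=sense();print(s["tool_pos"],s["tool_rot"],s["wrist_force"],s["grip_width"],s["grip_force"])
plan(slot(66,0,9))
E
```

```text
[ 626.40303962 -212.27256853  121.9230364 ] [ 3.13812133 -0.00373416 -3.0541212 ] [ 0.85516064 -0.24983954 -0.99687147] 45.549590425809 24.996058344841003
shares [-0.009, -0.01, 0.095, 0.001] rows 2
```

Call:
{"name": "play_rows", "arguments": {
  "rows": [
    [[-0.004,-0.008,0.02,0],[-0.004,-0.008,0.035,0],[-0.004,-0.008,0.05,0],[-0.004,-0.008,0.065,0],[-0.004,-0.008,0.08,0],[-0.004,-0.008,0.09,0],[-0.004,-0.008,0.095,0],[-0.004,-0.008,0.095,0]]
  ]
}}

```text
clock: 19.78
tool_pos: [629.0, -218.3, 95.7]
tool_rot: [3.141, 0.0, -3.057]
wrist_force: [0.2, -0.2, -0.6]
grip_width: 45.5
grip_force: 25.0
```

Call:
{"name": "play_rows", "arguments": {
  "rows": [
    [[0,0,0,0],[0,0,0,0],[0,0,0,0],[0,0,0,0],[0,0,0,0]]
  ],
  "hand": 0.66
}}

```text
clock: 20.2
tool_pos: [629.0, -218.4, 95.9]
tool_rot: [-3.141, 0.0, -3.057]
wrist_force: [-0.4, 0.5, -0.4]
grip_width: 61.4
grip_force: 0.0
```

Call:
{"name": "play_rows", "arguments": {
  "rows": [
    [[0,0,-0.1,0],[0,0,-0.2,0],[0,0,-0.33,0],[0,0,-0.46,0],[0,0,-0.6,0],[0,0,-0.6,0]]
  ]
}}

```text
clock: 20.7
tool_pos: [631.9, -219.8, 286.2]
tool_rot: [-3.133, 0.013, -3.056]
wrist_force: [0.7, -0.4, 1.3]
grip_width: 61.5
grip_force: 0.0
```

```bash
python3 - <<'E'
from h import *
print(sense()["tool_pos"]);d=deckview()
plan((560,20,270,183),(500,260,265,183),(444,331.5,120,185.5))
E
```

```text
[ 631.94462135 -219.84624858  286.21156458]
plate [326. 127.] 1065 xy [118.6  -0.2] [  6.6 268.2] 0.0 z 11.8 x [117. 121.] y [-130.  131.]
plate [257. 161.] 2230 xy [47.6 88.1] [ 93.6 104.3] 89.9 z 11.9 x [-3. 99.] y [ 48. 126.]
plate [322. 156.] 740 xy [71.1  4. ] [70.3 22.4] 87.0 z 12.6 x [62. 80.] y [-30.  39.]
plate [384. 194.] 308 xy [ -4.9 -82.9] [  9.9 102.5] 0.2 z 11.7 x [-5. -0.] y [-132.  -33.]
fin [253. 187.] 488 xy [50.4 88.5] [45.8 11.7] 89.3 z 43.1 x [46. 56.] y [ 66. 110.]
fin [322. 193.] 442 xy [41.6  4.9] [ 7.7 46.1] 2.5 z 44.5 x [38. 44.] y [-18.  27.]
shares [0.168, 0.815, 0.041, 0.031] rows 7
shares [0.158, 0.809, 0.017, 0.0] rows 7
shares [0.174, 0.248, 0.483, -0.042] rows 6
```

The cassette was let go too early and its foot rests on the lip again (x −18..80). I regrip by the fin, carry it 26 mm up along the slope and release.

```bash
python3 - <<'E'
from h import *
d=snapshot("wrist");C=wcloud(d);L=(C-(O+[0,0,.8]))@np.c_[XD,YD,N]
k=(abs(L[...,1]-5)<30)&(L[...,2]>50)&(L[...,2]<62)&(abs(L[...,0]-45)<25)
W=C[k];W=W[W[:,2]>np.percentile(W[:,2],60)-3];print("fintop world",W.mean(0),np.percentile(W,[2,98],axis=0).round(1),L[k].mean(0))
plan((653,-217.6,130,184.95),(653,-217.6,81,184.95))
E
```

```text
fintop world [ 659.76240099 -217.04747931  101.11776799] [[ 653.7 -238.1   98.7]
 [ 666.9 -195.8  103.6]] [40.1904998   4.61404011 55.09184941]
shares [-0.077, -0.003, 0.495, -0.001] rows 5
shares [0.0, 0.0, 0.163, -0.0] rows 3
```

Call:
{"name": "play_rows", "arguments": {
  "rows": [
    [[-0.085,-0.001,0.14,0],[-0.085,-0.001,0.28,0],[-0.085,-0.001,0.42,0],[-0.085,-0.001,0.5,0],[-0.085,-0.001,0.5,0],[-0.085,-0.001,0.5,0],[-0.085,-0.001,0.5,0]]
  ]
}}

```text
clock: 21.38
tool_pos: [655.0, -216.8, 126.8]
tool_rot: [-3.141, 0.001, -3.057]
wrist_force: [0.4, 0.5, 0.3]
grip_width: 61.4
grip_force: 0.0
```

```bash
python3 - <<'E'
from h import *
print(sense()["tool_pos"]);plan((656,-217.3,80,184.95))
E
```

```text
[ 654.95324836 -216.78799431  126.8274176 ]
shares [-0.003, -0.002, 0.156, -0.001] rows 3
```

Call:
{"name": "play_rows", "arguments": {
  "rows": [
    [[-0.003,-0.002,0.06,0],[-0.003,-0.002,0.11,0],[-0.003,-0.002,0.15,0],[-0.003,-0.002,0.156,0],[-0.003,-0.002,0.156,0],[-0.003,-0.002,0.156,0]]
  ]
}}

```text
clock: 21.88
tool_pos: [656.2, -217.4, 80.5]
tool_rot: [-3.14, 0.002, -3.057]
wrist_force: [-0.4, 0.2, 0.2]
grip_width: 61.6
grip_force: 0.0
```

Call:
{"name": "play_rows", "arguments": {
  "rows": [
    [[0,0,0,0],[0,0,0,0],[0,0,0,0],[0,0,0,0],[0,0,0,0]]
  ],
  "hand": 0
}}

```text
clock: 22.3
tool_pos: [655.9, -217.0, 79.7]
tool_rot: [-3.141, 0.001, -3.056]
wrist_force: [0.9, 1.1, 3.6]
grip_width: 45.7
grip_force: 25.0
```

Call:
{"name": "play_rows", "arguments": {
  "rows": [
    [[0,0,-0.02,0],[0.015,0.002,-0.032,0],[0.032,0.004,-0.045,0],[0.05,0.006,-0.058,0],[0.068,0.006,-0.073,0],[0.068,0.006,-0.073,0]]
  ]
}}

```text
clock: 22.8
tool_pos: [634.4, -217.1, 102.0]
tool_rot: [-3.141, 0.001, -3.057]
wrist_force: [0.2, -0.2, -1.8]
grip_width: 45.6
grip_force: 25.0
```

```bash
python3 - <<'E'
from h import *
s=sense();print(s["tool_pos"],s["wrist_force"],s["grip_width"])
C=wcloud(snapshot("wrist"));L=(C-(O+[0,0,.8]))@np.c_[XD,YD,N]
k=(abs(L[...,1]-20)<8)&(abs(L[...,0]-60)<90);P=L[k];o=np.argsort(P[:,0]);print(P[o][::max(1,len(o)//30),::2].round().astype(int).tolist())
E
```

```text
[ 634.37808965 -217.13520934  101.95131979] [ 0.20869215 -0.17393839 -1.80179126] 45.60679451482776
[[61, 25], [68, 30], [70, 41], [71, 24], [72, 46], [73, 57], [75, 23], [82, 21], [87, 21], [93, 20], [99, 17], [105, 17], [110, 15], [118, 15], [120, 14], [121, 0], [125, 0], [132, -1], [138, 0], [142, 106], [144, 99], [145, 0], [146, 106], [146, 100], [147, 102], [147, 105], [147, 115], [148, 117], [148, 116], [149, 118], [150, 0]]
```

Call:
{"name": "play_rows", "arguments": {
  "rows": [
    [[-0.005,0,0.01,0],[-0.005,0,0.02,0],[-0.005,0,0.03,0],[-0.005,0,0.035,0],[-0.005,0,0.035,0]]
  ]
}}

```text
clock: 23.27
tool_pos: [637.1, -216.8, 90.3]
tool_rot: [-3.141, 0.001, -3.056]
wrist_force: [2.8, 0.4, 1.9]
grip_width: 45.7
grip_force: 25.0
```

Call:
{"name": "play_rows", "arguments": {
  "rows": [
    [[0,0,0,0],[0,0,0,0],[0,0,0,0],[0,0,0,0],[0,0,0,0]]
  ],
  "hand": 0.66
}}

```text
clock: 23.68
tool_pos: [636.0, -216.7, 90.1]
tool_rot: [3.141, -0.001, -3.057]
wrist_force: [-0.8, 0.2, 0.3]
grip_width: 60.7
grip_force: 0.0
```

Call:
{"name": "play_rows", "arguments": {
  "rows": [
    [[0,0,-0.1,0],[0,0,-0.2,0],[0,0,-0.33,0],[0,0,-0.46,0],[0,0,-0.6,0],[0,0,-0.6,0]]
  ]
}}

```text
clock: 24.18
tool_pos: [639.3, -218.3, 280.8]
tool_rot: [-3.133, 0.013, -3.056]
wrist_force: [0.4, -0.1, 1.6]
grip_width: 61.5
grip_force: 0.0
```

```bash
python3 - <<'E'
from h import *
print(sense()["tool_pos"]);d=deckview()
plan((560,20,280,183),(500,260,275,183),(444,331.5,120,185.5))
E
```

```text
[ 639.29020501 -218.29489018  280.80659159]
plate [324. 120.] 1096 xy [118.    0.3] [267.9   7.8] 90.0 z 11.9 x [116. 121.] y [-130.  131.]
plate [295. 157.] 5090 xy [45.3  0.3] [268.9 108.8] 89.9 z 11.9 x [-4. 99.] y [-118.  123.]
fin [250. 182.] 550 xy [50.3 88.4] [11.7 46.1] 0.3 z 43.2 x [45. 56.] y [ 65. 111.]
fin [321. 182.] 546 xy [50.7  4.1] [45.7 10.9] 89.0 z 43.1 x [46. 56.] y [-19.  27.]
shares [0.193, 0.812, -0.011, 0.031] rows 8
shares [0.158, 0.809, 0.017, 0.0] rows 7
shares [0.174, 0.248, 0.517, -0.042] rows 6
```

Two are in place at y=88 and y=4. Third one.

Call:
{"name": "play_rows", "arguments": {
  "rows": [
    [[0.193,0.812,0,0.031],[0.193,0.812,0,0.031],[0.193,0.812,0,0.031],[0.193,0.812,0,0.031],[0.193,0.812,0,0.031],[0.193,0.812,0,0.031],[0.193,0.812,0,0.031],[0.193,0.812,0,0.031]]
  ],
  "hand": 0.75
}}

```text
clock: 24.9
tool_pos: [556.7, 23.2, 269.6]
tool_rot: [3.141, -0.001, -3.085]
wrist_force: [0.1, 0.2, 0.8]
grip_width: 69.9
grip_force: 0.0
```

Call:
{"name": "play_rows", "arguments": {
  "rows": [
    [[0.158,0.809,0.017,0],[0.158,0.809,0.017,0],[0.158,0.809,0.017,0],[0.158,0.809,0.017,0],[0.158,0.809,0.017,0],[0.158,0.809,0.017,0],[0.158,0.809,0.017,0],[0.158,0.809,0.017,0]]
  ]
}}

```text
clock: 25.57
tool_pos: [497.8, 261.5, 264.0]
tool_rot: [-3.141, -0.001, -3.086]
wrist_force: [-0.1, 0.2, -0.7]
grip_width: 69.5
grip_force: 0.0
```

Call:
{"name": "play_rows", "arguments": {
  "rows": [
    [[0.174,0.248,0.49,-0.042],[0.174,0.248,0.49,-0.042],[0.174,0.248,0.49,-0.042],[0.174,0.248,0.49,-0.042],[0.174,0.248,0.49,-0.042],[0.174,0.248,0.49,-0.042],[0.174,0.248,0.49,-0.042],[0.174,0.248,0.49,-0.042]]
  ]
}}

```text
clock: 26.23
tool_pos: [444.8, 331.7, 120.3]
tool_rot: [3.141, 0.004, -3.047]
wrist_force: [1.3, 0.1, -0.1]
grip_width: 69.7
grip_force: 0.0
```

```bash
python3 - <<'E'
from h import *
s=sense();print(s["tool_pos"],np.degrees(s["tool_rot"][2])%360);f=fins()
b=min(f,key=lambda p:np.hypot(*(p[:2]-s["tool_pos"][:2])));plan((b[0]+.6,b[1],27,184.8))
E
```

```text
[444.77532448 331.71619141 120.26867087] 185.43064821594498
fin [322. 207.] n 1001 mean [443.4 332.7  54.1] rect [443.8 332.9] [12.1 45. ] dir 95.3
fin [236. 331.] n 307 mean [591.2 257.8  38.8] rect [589.5 260.1] [19.1 45.4] dir 169.1
fin [306. 329.] n 853 mean [569.  330.   53.3] rect [570.7 330.4] [13.1 45.9] dir 93.2
shares [0.002, 0.003, 0.311, 0.01] rows 4
```

Call:
{"name": "play_rows", "arguments": {
  "rows": [
    [[-0.003,0.003,0.1,0],[-0.003,0.003,0.2,0],[-0.003,0.003,0.31,0],[-0.003,0.003,0.31,0],[-0.003,0.003,0.31,0]]
  ]
}}

```text
clock: 26.7
tool_pos: [443.0, 332.7, 25.4]
tool_rot: [-3.141, -0.001, -3.046]
wrist_force: [-0.1, -0.2, 0.0]
grip_width: 69.7
grip_force: 0.0
```

Call:
{"name": "play_rows", "arguments": {
  "rows": [
    [[0,0,0,0],[0,0,0,0],[0,0,0,0],[0,0,0,0],[0,0,0,0],[0,0,0,0]]
  ],
  "hand": 0,
  "force": 25
}}

```text
clock: 27.2
tool_pos: [443.6, 334.0, 26.7]
tool_rot: [3.141, 0.003, -3.045]
wrist_force: [0.2, -0.8, 7.5]
grip_width: 45.7
grip_force: 25.0
```

Call:
{"name": "play_rows", "arguments": {
  "rows": [
    [[0,0,-0.1,0],[0,0,-0.2,0],[0,0,-0.33,0],[0,0,-0.46,0],[0,0,-0.6,0],[0,0,-0.75,0],[0,0,-0.8,0],[0,0,-0.8,0]]
  ]
}}

```text
clock: 27.87
tool_pos: [444.8, 334.7, 271.5]
tool_rot: [3.138, 0.01, -3.045]
wrist_force: [0.7, -0.5, -1.4]
grip_width: 45.8
grip_force: 25.0
```

```bash
python3 - <<'E'
from h import *
s=sense();print(s["tool_pos"],s["grip_width"],s["grip_force"])
a=slot(68,-88);print(a)
plan((520,150,262,184.9),(590,-90,262,184.9),(a[0],a[1],a[2]+36,184.9))
E
```

```text
[444.77772559 334.73491041 271.484177  ] 45.84822527463635 24.99928593635559
(np.float64(620.3), np.float64(-127.5), np.float64(85.6), 184.95)
shares [-0.19, -0.637, 0.032, 0.011] rows 6
shares [-0.164, -0.817, 0.0, -0.0] rows 7
shares [-0.09, -0.133, 0.468, -0.0] rows 5
```

Call:
{"name": "play_rows", "arguments": {
  "rows": [
    [[-0.19,-0.637,0.01,0.01],[-0.19,-0.637,0.01,0.01],[-0.19,-0.637,0.01,0.01],[-0.19,-0.637,0.01,0.01],[-0.19,-0.637,0.01,0.01],[-0.19,-0.637,0.01,0.01],[-0.19,-0.637,0.01,0.01]]
  ]
}}

```text
clock: 28.45
tool_pos: [517.5, 147.0, 260.5]
tool_rot: [3.141, -0.003, -3.059]
wrist_force: [-0.0, -0.1, -1.5]
grip_width: 45.5
grip_force: 25.0
```

Call:
{"name": "play_rows", "arguments": {
  "rows": [
    [[-0.164,-0.817,0,0],[-0.164,-0.817,0,0],[-0.164,-0.817,0,0],[-0.164,-0.817,0,0],[-0.164,-0.817,0,0],[-0.164,-0.817,0,0],[-0.164,-0.817,0,0],[-0.164,-0.817,0,0]]
  ]
}}

```text
clock: 29.12
tool_pos: [587.7, -91.8, 260.6]
tool_rot: [3.14, -0.002, -3.058]
wrist_force: [0.2, 0.6, -2.5]
grip_width: 45.9
grip_force: 25.0
```

Call:
{"name": "play_rows", "arguments": {
  "rows": [
    [[-0.09,-0.133,0.13,0],[-0.09,-0.133,0.26,0],[-0.09,-0.133,0.38,0],[-0.09,-0.133,0.46,0],[-0.09,-0.133,0.46,0],[-0.09,-0.133,0.46,0]]
  ]
}}

```text
clock: 29.62
tool_pos: [617.0, -125.3, 121.8]
tool_rot: [3.139, -0.004, -3.053]
wrist_force: [-0.1, 0.8, -0.3]
grip_width: 45.7
grip_force: 25.0
```

```bash
cat >> h.py <<'E'
def prof(y):
    C=wcloud(snapshot("wrist"));L=(C-(O+[0,0,.8]))@np.c_[XD,YD,N]
    k=(abs(L[...,1]-y)<6)&(abs(L[...,0]-100)<140)&(L[...,2]<75);P=L[k];o=np.argsort(P[:,0]);print(P[o][::max(1,len(o)//35),::2].round().astype(int).tolist())
E
python3 - <<'E'
from h import *
s=sense();print(s["tool_pos"],s["tool_rot"],s["wrist_force"],s["grip_width"],s["grip_force"])
plan(slot(68,-88,9));prof(-70)
E
```

```text
[ 616.97542437 -125.28106058  121.78785916] [ 3.13868414 -0.00390537 -3.05306162] [-0.06655791  0.84801462 -0.34541138] 45.672853314126016 24.997977018356323
shares [-0.01, -0.008, 0.091, 0.002] rows 2
[[77, 46], [83, 45], [85, 58], [87, 63], [89, 72], [91, 69], [93, 41], [97, 40], [101, 38], [105, 70], [109, 35], [113, 35], [116, 32], [119, 16], [120, 2], [120, 2], [121, 13], [122, 27], [126, 0], [132, 0], [138, -1], [144, -1], [149, 1], [154, 1], [159, 0], [163, 1], [168, 0], [172, -1], [176, 0], [180, 1], [184, -1], [188, 1], [191, -2], [194, 1], [198, -1], [201, 0]]
```

The plate has already tipped about 15° in the grip, so its upper edge would catch the second lip. I go out 12 mm first, then down.

Call:
{"name": "play_rows", "arguments": {
  "rows": [
    [[-0.025,-0.003,0,0],[-0.04,-0.006,0,0],[-0.04,-0.006,0.03,0],[-0.04,-0.006,0.05,0],[-0.04,-0.006,0.07,0],[-0.036,-0.006,0.085,0],[-0.031,-0.006,0.1,0],[-0.027,-0.006,0.108,0]]
  ]
}}

```text
clock: 30.33
tool_pos: [625.6, -129.6, 90.7]
tool_rot: [3.141, -0.001, -3.056]
wrist_force: [0.0, 0.9, -0.8]
grip_width: 45.6
grip_force: 25.0
```

Call:
{"name": "play_rows", "arguments": {
  "rows": [
    [[0,0,0.004,0],[0,0,0.004,0],[0,0,0.004,0]]
  ]
}}

```text
clock: 30.58
tool_pos: [626.4, -129.9, 90.7]
tool_rot: [-3.141, 0.0, -3.056]
wrist_force: [-0.7, -0.4, -0.7]
grip_width: 45.6
grip_force: 25.0
```

```bash
python3 - <<'E'
from h import *
s=sense();print(s["tool_pos"],s["wrist_force"],s["grip_width"],s["grip_force"]);prof(-70)
E
```

```text
[ 626.44784692 -129.85696603   90.74174303] [-0.70981235 -0.37787013 -0.72918429] 45.633545629024056 24.99771684408188
[[53, 27], [57, 33], [60, 25], [61, 24], [63, 23], [65, 61], [66, 55], [68, 61], [73, 20], [79, 18], [85, 16], [90, 14], [93, 0], [95, 12], [112, 15], [117, 15], [120, 0], [120, 5], [121, 7], [123, -1], [128, 0], [133, 0], [137, 0], [141, 0], [145, 0], [149, 0], [153, 0], [156, 0], [159, 0], [163, 1], [166, 1], [169, 0], [172, 0], [175, -1], [177, 1], [180, 0]]
```

Call:
{"name": "play_rows", "arguments": {
  "rows": [
    [[0.012,0,-0.015,0],[0.025,0,-0.028,0],[0.035,0,-0.028,0],[0.042,0,-0.02,0],[0.048,0,-0.01,0],[0.053,0,0,0],[0.053,0,0,0]]
  ]
}}

```text
clock: 31.22
tool_pos: [614.6, -131.5, 92.6]
tool_rot: [-3.139, 0.01, -3.056]
wrist_force: [10.1, 2.0, 3.4]
grip_width: 45.5
grip_force: 25.0
```

```bash
python3 - <<'E'
from h import *
s=sense();print(s["tool_pos"],s["wrist_force"],s["grip_width"],s["grip_force"]);prof(-70)
E
```

```text
[ 614.55481791 -131.48219714   92.58720382] [10.10457169  2.03486899  3.41282761] 45.53633896700279 24.97412770986557
[[64, 21], [68, 32], [70, 34], [71, 42], [72, 21], [74, 54], [76, 20], [83, 18], [90, 15], [97, 14], [102, 12], [113, 16], [118, 16], [120, 13], [120, 11], [121, 9], [126, 0], [131, -1], [136, 0], [141, 0], [146, -1], [150, 0], [154, -1], [157, -1], [161, 0], [164, 0], [168, 0], [171, 0], [174, -1], [177, 0], [180, 0], [182, -1], [185, 0], [188, 1], [190, 1], [193, 1]]
```

Call:
{"name": "play_rows", "arguments": {
  "rows": [
    [[0,0,0,0],[0,0,0,0],[0,0,0,0],[0,0,0,0],[0,0,0,0]]
  ],
  "hand": 0.66
}}

```text
clock: 31.68
tool_pos: [610.1, -131.1, 90.2]
tool_rot: [3.141, -0.001, -3.056]
wrist_force: [0.6, -0.2, -0.4]
grip_width: 61.0
grip_force: 0.0
```

Call:
{"name": "play_rows", "arguments": {
  "rows": [
    [[0,0,-0.1,0],[0,0,-0.2,0],[0,0,-0.33,0],[0,0,-0.46,0],[0,0,-0.6,0],[0,0,-0.6,0]]
  ]
}}

```text
clock: 32.18
tool_pos: [613.7, -132.4, 280.3]
tool_rot: [-3.135, 0.013, -3.055]
wrist_force: [0.6, -0.1, 1.9]
grip_width: 61.3
grip_force: 0.0
```

```bash
python3 - <<'E'
from h import *
print(sense()["tool_pos"]);d=deckview()
plan((560,40,280,183),(573,145,120,183))
E
```

```text
[ 613.74297547 -132.41861432  280.30164734]
plate [258. 137.] 1067 xy [ 1.182e+02 -1.000e-01] [  7.6 267.7] 0.1 z 11.7 x [118. 122.] y [-131.  129.]
plate [288. 169.] 4360 xy [ 46.5 -48. ] [107.3 172.9] 0.2 z 11.8 x [-3. 99.] y [-122.   37.]
plate [192. 172.] 1883 xy [44.8 86.2] [113.9  74.9] 5.3 z 11.9 x [-3. 99.] y [ 52. 122.]
fin [321. 197.] 551 xy [ 49.4 -83. ] [45.9 13.8] 88.9 z 43.4 x [43. 56.] y [-106.  -61.]
fin [185. 197.] 440 xy [50.3 88. ] [45.3 11.2] 88.5 z 43.1 x [45. 56.] y [ 66. 110.]
fin [248. 197.] 509 xy [50.6  3.9] [45.6 10.5] 89.0 z 43.0 x [46. 55.] y [-19.  26.]
shares [0.126, 0.586, -0.012, 0.032] rows 6
shares [-0.062, 0.347, 0.533, 0.0] rows 6
```

```bash
python3 - <<'E'
from h import *
plan((573,145,275,182.8),(573,145,110,182.8))
E
```

```text
shares [0.053, 0.931, 0.005, 0.036] rows 8
shares [0.0, 0.0, 0.55, -0.0] rows 5
```

Call:
{"name": "play_rows", "arguments": {
  "rows": [
    [[0.053,0.931,0,0.036],[0.053,0.931,0,0.036],[0.053,0.931,0,0.036],[0.053,0.931,0,0.036],[0.053,0.931,0,0.036],[0.053,0.931,0,0.036],[0.053,0.931,0,0.036],[0.053,0.931,0,0.036]]
  ],
  "hand": 0.75
}}

```text
clock: 32.9
tool_pos: [568.5, 151.4, 269.2]
tool_rot: [3.139, -0.003, -3.088]
wrist_force: [0.2, 0.4, -0.2]
grip_width: 69.4
grip_force: 0.0
```

Call:
{"name": "play_rows", "arguments": {
  "rows": [
    [[0,0,0.13,0],[0,0,0.26,0],[0,0,0.39,0],[0,0,0.5,0],[0,0,0.52,0],[0,0,0.52,0],[0,0,0.52,0]]
  ]
}}

```text
clock: 33.48
tool_pos: [571.3, 145.4, 115.2]
tool_rot: [-3.141, 0.0, -3.094]
wrist_force: [0.1, 0.3, 0.1]
grip_width: 69.7
grip_force: 0.0
```

```bash
python3 - <<'E'
from h import *
s=sense();print(s["tool_pos"],np.degrees(s["tool_rot"][2])%360);f=fins()
b=min(f,key=lambda p:np.hypot(*(p[:2]-s["tool_pos"][:2])));plan((b[0]+.6,b[1],27,183))
E
```

```text
[571.30620302 145.39229493 115.24192179] 182.75052511810938
fin [432. 210.] n 2910 mean [570.7 241.8  38.8] rect [572.9 242.2] [76.  45.8] dir 6.9
fin [320. 213.] n 1057 mean [573.3 144.5  54.1] rect [573.7 144.9] [12.2 45.9] dir 93.6
fin [515. 217.] n 692 mean [570.2 326.7  53.9] rect [570.7 329.1] [11.6 45.9] dir 92.9
shares [-0.006, -0.004, 0.298, -0.004] rows 4
```

Call:
{"name": "play_rows", "arguments": {
  "rows": [
    [[-0.008,-0.003,0.1,-0.008],[-0.008,-0.003,0.2,-0.008],[-0.008,-0.003,0.292,-0.008],[-0.008,-0.003,0.292,-0.008],[-0.008,-0.003,0.292,-0.008]]
  ]
}}

```text
clock: 33.95
tool_pos: [573.7, 145.0, 28.1]
tool_rot: [-3.142, 0.0, -3.085]
wrist_force: [0.6, -0.2, -0.0]
grip_width: 69.7
grip_force: 0.0
```

Call:
{"name": "play_rows", "arguments": {
  "rows": [
    [[0,0,0,0],[0,0,0,0],[0,0,0,0],[0,0,0,0],[0,0,0,0],[0,0,0,0]]
  ],
  "hand": 0,
  "force": 25
}}

```text
clock: 34.45
tool_pos: [574.2, 145.2, 28.5]
tool_rot: [3.141, 0.003, -3.085]
wrist_force: [-0.4, 0.1, 6.8]
grip_width: 45.8
grip_force: 25.0
```

Call:
{"name": "play_rows", "arguments": {
  "rows": [
    [[0,0,-0.1,0],[0,0,-0.2,0],[0,0,-0.33,0],[0,0,-0.46,0],[0,0,-0.6,0],[0,0,-0.75,0],[0,0,-0.87,0],[0,0,-0.87,0]]
  ]
}}

```text
clock: 35.12
tool_pos: [576.5, 145.3, 297.8]
tool_rot: [-3.142, 0.016, -3.085]
wrist_force: [1.6, -0.7, 0.0]
grip_width: 46.0
grip_force: 25.0
```

```bash
python3 - <<'E'
from h import *
s=sense();print(s["tool_pos"],s["grip_width"],s["grip_force"])
a=slot(188,-88);print(a)
plan((550,-20,280,184.9),(a[0]+4,a[1],a[2]+40,184.9))
E
```

```text
[576.49572788 145.34491189 297.83719897] 45.9515980741893 24.99983310699463
(np.float64(526.0), np.float64(-135.6), np.float64(159.3), 184.95)
shares [0.12, -0.545, 0.059, -0.027] rows 6
shares [0.099, -0.378, 0.269, -0.0] rows 5
```

Call:
{"name": "play_rows", "arguments": {
  "rows": [
    [[0.12,-0.545,0.02,-0.02],[0.12,-0.545,0.02,-0.02],[0.12,-0.545,0.02,-0.02],[0.12,-0.545,0.02,-0.02],[0.12,-0.545,0.02,-0.02],[0.12,-0.545,0.02,-0.02]]
  ]
}}

```text
clock: 35.62
tool_pos: [546.0, -22.4, 281.7]
tool_rot: [3.141, -0.0, -3.068]
wrist_force: [-0.2, 0.0, -1.4]
grip_width: 45.8
grip_force: 25.0
```

Call:
{"name": "play_rows", "arguments": {
  "rows": [
    [[0.099,-0.378,0.05,-0.007],[0.099,-0.378,0.1,-0.007],[0.099,-0.378,0.15,-0.007],[0.099,-0.378,0.26,-0.007],[0.099,-0.378,0.28,-0.007],[0.099,-0.378,0.28,-0.007]]
  ]
}}

```text
clock: 36.12
tool_pos: [524.2, -133.5, 195.5]
tool_rot: [3.137, -0.005, -3.056]
wrist_force: [0.9, -0.0, -0.7]
grip_width: 45.7
grip_force: 25.0
```

```bash
python3 - <<'E'
from h import *
s=sense();print(s["tool_pos"],s["tool_rot"],s["wrist_force"],s["grip_width"],s["grip_force"])
plan(slot(186,-88,4));prof(-70)
E
```

```text
[ 524.2149913  -133.53245748  195.54520324] [ 3.13744379 -0.0050835  -3.05625965] [ 0.91710113 -0.02468143 -0.67866363] 45.65543744998749 24.999892115592957
shares [-0.01, -0.007, 0.111, -0.001] rows 2
[[124, -139], [134, -144], [144, -151], [155, -162], [166, 64], [169, 61], [172, 59], [178, -177], [189, -186], [197, -192], [200, 42], [202, 37], [204, 36], [206, 47], [207, 52], [209, 32], [210, 30], [212, 31], [213, 73], [214, 28], [215, -208], [216, 69], [217, 64], [218, 65], [218, 25], [219, 74], [221, 22], [223, 0], [224, 73], [226, 0], [227, -1], [229, 0], [230, 15], [232, 14], [233, -1], [238, -208]]
```

Call:
{"name": "play_rows", "arguments": {
  "rows": [
    [[-0.004,-0.005,0.02,0],[-0.004,-0.005,0.035,0],[-0.004,-0.005,0.05,0],[-0.004,-0.005,0.065,0],[-0.004,-0.005,0.08,0],[-0.004,-0.005,0.095,0],[-0.004,-0.005,0.105,0],[-0.004,-0.005,0.105,0]]
  ]
}}

```text
clock: 36.83
tool_pos: [531.5, -136.5, 169.2]
tool_rot: [-3.139, 0.01, -3.056]
wrist_force: [8.4, 2.6, 5.0]
grip_width: 45.9
grip_force: 25.0
```

```bash
python3 - <<'E'
from h import *
s=sense();print(s["tool_pos"],s["wrist_force"],s["grip_width"],s["grip_force"]);prof(-70)
E
```

```text
[ 531.52698727 -136.47589396  169.15980542] [8.39957398 2.60385448 4.97562138] 45.864086490007566 24.99621570110321
[[47, 48], [131, -141], [142, -150], [153, -160], [164, -168], [175, -176], [181, 28], [182, 32], [184, 63], [185, 42], [186, 42], [187, 62], [188, 46], [189, 24], [189, 23], [190, 54], [191, 60], [192, 22], [193, 21], [196, -193], [200, -194], [203, 18], [206, 18], [209, 16], [211, 14], [214, 15], [217, 13], [218, 2], [219, -208], [221, 11], [222, 0], [225, 0], [228, -218], [232, 1], [233, -3], [238, -205]]
```

Call:
{"name": "play_rows", "arguments": {
  "rows": [
    [[0.015,0,0,0],[0.03,0,0.003,0],[0.04,0,0.006,0],[0.045,0,0.01,0],[0.05,0,0.012,0],[0.05,0,0.012,0]]
  ]
}}

```text
clock: 37.38
tool_pos: [524.7, -138.8, 169.7]
tool_rot: [-3.134, 0.029, -3.056]
wrist_force: [26.1, 5.9, 8.5]
grip_width: 46.0
grip_force: 24.9
```

```bash
python3 - <<'E'
from h import *
s=sense();print(s["tool_pos"],s["wrist_force"],s["grip_width"],s["grip_force"]);prof(-70)
E
```

```text
[ 524.70539622 -138.81262282  169.66774531] [26.08967457  5.87189307  8.47322139] 46.01683509079814 24.87635225057602
[[46, 48], [127, -139], [132, -130], [141, -150], [151, -158], [162, -165], [173, -174], [183, -181], [185, 30], [186, 32], [187, 24], [189, 25], [190, 45], [191, -190], [192, 51], [193, 51], [193, 53], [194, 54], [195, 21], [197, 20], [201, 19], [204, -201], [207, 17], [210, 17], [213, 17], [215, -208], [218, 13], [221, 12], [222, 2], [223, 5], [224, 9], [225, 9], [228, -1], [232, 0], [233, -4], [237, -207]]
```

Friction in the grip resists the pivot and the side force is 26 N. I ease off and loosen the grip.

Call:
{"name": "play_rows", "arguments": {
  "rows": [
    [[-0.017,0,-0.003,0],[-0.02,0,-0.003,0],[-0.02,0,-0.003,0]]
  ]
}}

```text
clock: 37.68
tool_pos: [524.9, -138.5, 167.9]
tool_rot: [-3.136, 0.015, -3.055]
wrist_force: [12.6, 0.8, 5.7]
grip_width: 45.5
grip_force: 25.0
```

Call:
{"name": "play_rows", "arguments": {
  "rows": [
    [[0,0,0,0],[0,0,0,0],[0,0,0,0],[0,0,0.01,0],[0,0,0.02,0],[0,0,0.02,0]]
  ],
  "hand": 0,
  "force": 6
}}

```text
clock: 38.18
tool_pos: [517.4, -137.5, 156.8]
tool_rot: [3.141, -0.001, -3.057]
wrist_force: [1.2, 0.9, 0.1]
grip_width: 45.9
grip_force: 7.3
```

```bash
python3 - <<'E'
from h import *
s=sense();print(s["tool_pos"],s["wrist_force"],s["grip_width"],s["grip_force"]);prof(-70)
E
```

```text
[ 517.43883208 -137.48990903  156.78049251] [1.24974359 0.87450557 0.09948389] 45.93135415792239 7.331295920885168
[[46, 48], [54, 47], [55, 28], [128, -124], [132, -142], [141, -150], [151, -158], [161, -166], [171, -174], [181, -180], [183, 13], [184, 32], [184, -183], [184, 26], [184, 15], [184, 22], [185, 38], [186, 12], [190, 12], [195, -193], [198, -194], [203, 12], [206, 12], [210, 12], [214, 13], [217, -208], [220, 12], [224, 12], [227, 11], [228, 0], [228, 8], [228, 7], [230, -218], [233, -7], [234, -4], [240, -206]]
```

The cassette is flat on the board now (12 mm everywhere, x 128..228). I release it.

Call:
{"name": "play_rows", "arguments": {
  "rows": [
    [[0,0,0,0],[0,0,0,0],[0,0,0,0],[0,0,0,0],[0,0,0,0]]
  ],
  "hand": 0.66
}}

```text
clock: 38.65
tool_pos: [517.9, -137.8, 157.7]
tool_rot: [3.142, -0.0, -3.057]
wrist_force: [0.2, 0.4, -0.1]
grip_width: 61.0
grip_force: 0.0
```

Call:
{"name": "play_rows", "arguments": {
  "rows": [
    [[0,0,-0.1,0],[0,0,-0.2,0],[0,0,-0.3,0],[0,0,-0.38,0],[0,0,-0.4,0],[0,0,-0.4,0]]
  ]
}}

```text
clock: 39.15
tool_pos: [519.0, -138.3, 279.8]
tool_rot: [-3.139, 0.004, -3.057]
wrist_force: [0.3, -0.5, -0.5]
grip_width: 61.3
grip_force: 0.0
```

```bash
python3 - <<'E'
from h import *
print(sense()["tool_pos"]);d=deckview()
plan((550,90,280,183),(571,329,275,182.6),(571,329,115,182.6))
E
```

```text
[ 518.9751943  -138.25302023  279.8162406 ]
plate [301. 188.] 4067 xy [168.8   0.2] [104.6 269.3] 0.5 z 11.9 x [119. 221.] y [-126.  122.]
plate [195. 240.] 1182 xy [48.6 87.9] [102.5  70.1] 0.3 z 11.8 x [-0. 99.] y [ 54. 121.]
plate [298. 244.] 2361 xy [ 47.7 -46.6] [118.3 165.8] 5.5 z 11.8 x [-3. 99.] y [-126.   36.]
fin [320. 218.] 841 xy [172.8 -85.4] [45.4 10.9] 89.2 z 42.9 x [168. 178.] y [-108.  -63.]
fin [318. 270.] 461 xy [ 51.2 -83.2] [46.1 10.9] 89.4 z 42.4 x [46. 56.] y [-106.  -61.]
shares [-0.17, 0.748, -0.007, 0.031] rows 7
shares [-0.112, 0.792, 0.017, 0.007] rows 7
shares [0.0, 0.0, 0.533, -0.0] rows 5
```

Fourth is in place (x=172.8). Now the last one.

Call:
{"name": "play_rows", "arguments": {
  "rows": [
    [[-0.17,0.748,0,0.031],[-0.17,0.748,0,0.031],[-0.17,0.748,0,0.031],[-0.17,0.748,0,0.031],[-0.17,0.748,0,0.031],[-0.17,0.748,0,0.031],[-0.17,0.748,0,0.031],[-0.17,0.748,0,0.031]]
  ],
  "hand": 0.75
}}

```text
clock: 39.87
tool_pos: [548.7, 91.2, 275.4]
tool_rot: [-3.141, -0.004, -3.086]
wrist_force: [0.1, -0.6, 0.0]
grip_width: 69.8
grip_force: 0.0
```

Call:
{"name": "play_rows", "arguments": {
  "rows": [
    [[-0.112,0.792,0,0.007],[-0.112,0.792,0,0.007],[-0.112,0.792,0,0.007],[-0.112,0.792,0,0.007],[-0.112,0.792,0,0.007],[-0.112,0.792,0,0.007],[-0.112,0.792,0,0.007],[-0.112,0.792,0,0.007]]
  ]
}}

```text
clock: 40.53
tool_pos: [570.7, 328.9, 275.7]
tool_rot: [-3.14, -0.003, -3.095]
wrist_force: [-0.1, -0.6, 0.1]
grip_width: 70.2
grip_force: 0.0
```

Call:
{"name": "play_rows", "arguments": {
  "rows": [
    [[0,0,0.13,0],[0,0,0.26,0],[0,0,0.39,0],[0,0,0.5,0],[0,0,0.52,0],[0,0,0.52,0],[0,0,0.52,0]]
  ]
}}

```text
clock: 41.12
tool_pos: [572.1, 327.8, 123.1]
tool_rot: [-3.142, 0.001, -3.098]
wrist_force: [0.3, -0.8, -0.0]
grip_width: 69.8
grip_force: 0.0
```

```bash
python3 - <<'E'
from h import *
s=sense();print(s["tool_pos"],np.degrees(s["tool_rot"][2])%360);f=fins()
b=min(f,key=lambda p:np.hypot(*(p[:2]-s["tool_pos"][:2])));plan((b[0]+.6,b[1],27,182.8))
E
```

```text
[572.06541403 327.80497324 123.1078534 ] 182.48889817176376
fin [223. 198.] n 2790 mean [571.  242.7  38.8] rect [572.4 242.6] [74.1 45.7] dir 179.8
fin [323. 206.] n 999 mean [570.2 329.7  53.9] rect [570.5 329.6] [11.9 45.2] dir 92.9
shares [0.006, 0.004, 0.324, -0.005] rows 4
```

Call:
{"name": "play_rows", "arguments": {
  "rows": [
    [[0.005,0.005,0.1,-0.005],[0.005,0.005,0.2,-0.005],[0.005,0.005,0.31,-0.005],[0.005,0.005,0.32,-0.005],[0.005,0.005,0.32,-0.005]]
  ],
  "hand": 0.66
}}

```text
clock: 41.58
tool_pos: [569.3, 330.3, 26.1]
tool_rot: [-3.141, -0.001, -3.091]
wrist_force: [-0.2, -0.5, -0.2]
grip_width: 61.6
grip_force: 0.0
```

Call:
{"name": "play_rows", "arguments": {
  "rows": [
    [[0,0,0,0],[0,0,0,0],[0,0,0,0],[0,0,0,0],[0,0,0,0],[0,0,0,0]]
  ],
  "hand": 0,
  "force": 25
}}

```text
clock: 42.08
tool_pos: [571.2, 331.4, 28.8]
tool_rot: [3.14, 0.005, -3.091]
wrist_force: [0.0, 0.5, 7.2]
grip_width: 45.7
grip_force: 25.0
```

Call:
{"name": "play_rows", "arguments": {
  "rows": [
    [[0,0,-0.1,0],[0,0,-0.2,0],[0,0,-0.33,0],[0,0,-0.46,0],[0,0,-0.6,0],[0,0,-0.75,0],[0,0,-0.87,0],[0,0,-0.87,0]]
  ]
}}

```text
clock: 42.75
tool_pos: [572.2, 331.9, 298.3]
tool_rot: [3.136, 0.017, -3.091]
wrist_force: [0.2, 1.1, -0.7]
grip_width: 45.8
grip_force: 25.0
```

```bash
python3 - <<'E'
from h import *
s=sense();print(s["tool_pos"],s["grip_width"],s["grip_force"])
a=slot(188,0);print(a)
plan((550,50,285,184.9),(a[0]+4,a[1],285,184.9),(a[0]+4,a[1],a[2]+40,184.9))
E
```

```text
[572.24160504 331.90460623 298.27326579] 45.75284363250834 24.998996257781982
(np.float64(533.6), np.float64(-223.3), np.float64(159.3), 184.95)
shares [0.122, -0.935, 0.044, -0.033] rows 8
shares [0.119, -0.904, 0.0, -0.0] rows 8
shares [0.0, 0.0, 0.286, -0.0] rows 4
```

Call:
{"name": "play_rows", "arguments": {
  "rows": [
    [[0.122,-0.935,0.01,-0.033],[0.122,-0.935,0.01,-0.033],[0.122,-0.935,0.01,-0.033],[0.122,-0.935,0.01,-0.033],[0.122,-0.935,0.01,-0.033],[0.122,-0.935,0.01,-0.033],[0.122,-0.935,0.01,-0.033],[0.122,-0.935,0.01,-0.033]]
  ]
}}

```text
clock: 43.42
tool_pos: [546.4, 42.7, 284.2]
tool_rot: [-3.138, 0.0, -3.062]
wrist_force: [0.0, 0.1, -1.1]
grip_width: 45.7
grip_force: 25.0
```

Call:
{"name": "play_rows", "arguments": {
  "rows": [
    [[0.119,-0.904,0,0],[0.119,-0.904,0,0],[0.119,-0.904,0,0],[0.119,-0.904,0,0],[0.119,-0.904,0,0],[0.119,-0.904,0,0],[0.119,-0.904,0,0],[0.119,-0.904,0,0]]
  ]
}}

```text
clock: 44.08
tool_pos: [533.8, -229.6, 283.5]
tool_rot: [-3.139, -0.0, -3.062]
wrist_force: [0.2, 0.3, -2.4]
grip_width: 46.0
grip_force: 25.0
```

Call:
{"name": "play_rows", "arguments": {
  "rows": [
    [[0,-0.09,0.1,0],[0,-0.09,0.2,0],[0,-0.09,0.28,0],[0,-0.09,0.28,0],[0,-0.09,0.28,0]]
  ]
}}

```text
clock: 44.5
tool_pos: [536.2, -250.0, 199.1]
tool_rot: [3.139, -0.002, -3.056]
wrist_force: [0.2, 0.7, -0.7]
grip_width: 45.8
grip_force: 25.0
```

```bash
python3 - <<'E'
from h import *
s=sense();print(s["tool_pos"],s["tool_rot"],s["wrist_force"],s["grip_width"],s["grip_force"])
plan(slot(186,28,10));prof(40)
E
```

```text
[ 536.22143497 -250.04279553  199.13083085] [ 3.13934191e+00 -1.98430663e-03 -3.05586280e+00] [ 0.24239683  0.68047602 -0.74835462] 45.7833474987095 24.998960494995117
shares [-0.004, -0.004, 0.103, -0.001] rows 2
[[125, -138], [135, -144], [146, -153], [157, -162], [167, -171], [170, -173], [173, 63], [177, -179], [189, -188], [198, 43], [200, 42], [202, -198], [204, -200], [206, 38], [207, 37], [209, 57], [211, 35], [212, 34], [214, 63], [215, 75], [217, 67], [217, 29], [218, 73], [219, -209], [220, 71], [221, 26], [223, 26], [224, 0], [226, 25], [227, 22], [229, 10], [230, 0], [231, -219], [232, 18], [233, -3], [238, -224]]
```

Call:
{"name": "play_rows", "arguments": {
  "rows": [
    [[0,-0.004,0.02,0],[0,-0.004,0.04,0],[0.004,-0.004,0.06,0],[0.007,-0.004,0.075,0],[0.01,-0.004,0.085,0],[0.01,-0.004,0.085,0]]
  ]
}}

```text
clock: 45.05
tool_pos: [538.9, -253.5, 177.6]
tool_rot: [-3.137, 0.012, -3.056]
wrist_force: [11.3, 0.1, 5.7]
grip_width: 45.7
grip_force: 25.0
```

Call:
{"name": "play_rows", "arguments": {
  "rows": [
    [[0,0,0,0],[0,0,0,0],[0,0,0,0],[0.003,0,0.01,0],[0.006,0,0.02,0],[0.01,0,0.03,0],[0.015,0,0.04,0],[0.015,0,0.045,0]]
  ],
  "hand": 0,
  "force": 6
}}

```text
clock: 45.72
tool_pos: [529.3, -253.3, 160.8]
tool_rot: [-3.141, 0.0, -3.056]
wrist_force: [1.1, 1.1, -0.7]
grip_width: 45.5
grip_force: 6.0
```

```bash
python3 - <<'E'
from h import *
s=sense();print(s["tool_pos"],s["wrist_force"],s["grip_width"],s["grip_force"]);prof(40)
E
```

```text
[ 529.27733845 -253.28393238  160.81663284] [ 1.08462251  1.06809053 -0.69007835] 45.480909306616915 5.9990765154361725
[[-7, 16], [128, -126], [134, -144], [144, -152], [155, -159], [165, -169], [175, -176], [182, 17], [183, 33], [184, 15], [184, 22], [184, 29], [185, 37], [185, 42], [185, 46], [186, 44], [190, 15], [193, -190], [197, -193], [201, 14], [204, -200], [207, -203], [211, 14], [214, 14], [217, 13], [220, 12], [223, 11], [225, 12], [226, 7], [226, -216], [226, 7], [228, -217], [231, 0], [233, -2], [234, -3], [240, -225]]
```

Nearly flat (about 4°), with the foot about 5 mm above the lip. I release it.

Call:
{"name": "play_rows", "arguments": {
  "rows": [
    [[0,0,0,0],[0,0,0,0],[0,0,0,0],[0,0,0,0],[0,0,0,0]]
  ],
  "hand": 0.66
}}

```text
clock: 46.18
tool_pos: [529.2, -253.4, 160.8]
tool_rot: [-3.142, -0.0, -3.057]
wrist_force: [-0.3, -0.0, 0.1]
grip_width: 61.5
grip_force: 0.0
```

Call:
{"name": "play_rows", "arguments": {
  "rows": [
    [[0,0,-0.1,0],[0,0,-0.2,0],[0,0,-0.3,0],[0,0,-0.4,0],[0,0,-0.45,0],[0,0,-0.45,0]]
  ]
}}

```text
clock: 46.68
tool_pos: [530.7, -254.5, 300.4]
tool_rot: [-3.136, 0.006, -3.057]
wrist_force: [-0.3, -0.5, -0.5]
grip_width: 61.6
grip_force: 0.0
```

```bash
python3 - <<'E'
from h import *
print(sense()["tool_pos"]);d=deckview()
cv2.imwrite("pics/w9.png",d["pixels"])
C=wcloud(d)
m=((d["pixels"].max(2)<75)&(C[...,2]>140)&(C[...,2]<200)&(abs(C[...,1])<40)&(abs(C[...,0]-540)<70)).astype(np.uint8)
P=C[m>0];print("ball",len(P),P.mean(0) if len(P) else "",P[:,2].max() if len(P) else "")
E
```

```text
[ 530.7496124  -254.46548692  300.41306657]
plate [365. 178.] 6032 xy [168.6   7.2] [107.  255.3] 0.2 z 11.9 x [119. 221.] y [-117.  119.]
plate [315. 235.] 2592 xy [44.3 38.2] [112.3 169. ] 0.5 z 11.9 x [-3. 99.] y [-37. 120.]
plate [409. 230.] 871 xy [ 60.8 -83. ] [78.4 70.2] 0.1 z 11.7 x [35. 99.] y [-117.  -49.]
fin [321. 210.] 787 xy [172.   30.8] [12.9 46.6] 0.6 z 43.3 x [166. 178.] y [ 8. 54.]
fin [431. 209.] 669 xy [172.  -84.6] [46.3 12.6] 89.5 z 43.1 x [167. 178.] y [-107.  -62.]
fin [280. 261.] 327 xy [51.5 86. ] [39.5  9.8] 88.3 z 42.4 x [47. 56.] y [ 67. 104.]
fin [341. 261.] 398 xy [51.8  3.5] [ 9.1 46.1] 1.7 z 42.3 x [47. 56.] y [-19.  26.]
ball 298 [533.17363567  -7.93251717 170.95181246] 178.1375972898474
```

View pics/w9.png

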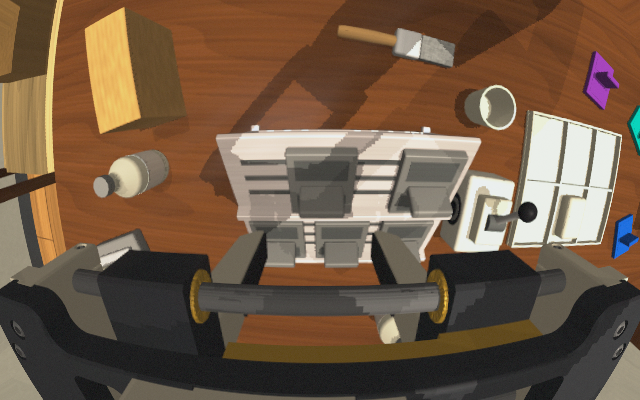

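All five lie flat against the lips, and the tray at (570,180) is empty apart from the soap case at (570,217). Next is the lever, whose ball is at (527,212). I shut the fingers and approach from the robot's side.

```bash
python3 - <<'E'
from h import *
plan((485,-2,270,181),(485,-2,155,179),(585,-3,155,179))
E
```

```text
shares [0.078, 0.849, 0.092, 0.065] rows 8
shares [0.0, 0.0, 0.383, 0.033] rows 4
shares [-0.333, 0.002, 0.0, 0.0] rows 4
```

Call:
{"name": "play_rows", "arguments": {
  "rows": [
    [[0.078,0.849,0.05,0.065],[0.078,0.849,0.05,0.065],[0.078,0.849,0.05,0.065],[0.078,0.849,0.05,0.065],[0.078,0.849,0.05,0.065],[0.078,0.849,0.05,0.065],[0.078,0.849,0.05,0.065],[0.078,0.849,0.05,0.065]]
  ],
  "hand": 0
}}

```text
clock: 47.4
tool_pos: [482.8, 1.0, 279.1]
tool_rot: [3.141, -0.003, -3.12]
wrist_force: [-0.3, -0.8, 0.9]
grip_width: 12.8
grip_force: 0.0
```

Call:
{"name": "play_rows", "arguments": {
  "rows": [
    [[0,0,0.1,0.033],[0,0,0.2,0.033],[0,0,0.3,0.033],[0,0,0.4,0.033],[0,0,0.4,0.033],[0,0,0.4,0.033]]
  ]
}}

```text
clock: 47.9
tool_pos: [483.1, -2.6, 159.1]
tool_rot: [3.141, -0.005, 3.123]
wrist_force: [1.0, 0.6, 0.5]
grip_width: 0.4
grip_force: 0.0
```

```bash
python3 - <<'E'
from h import *
s=sense();print(s["tool_pos"],s["grip_width"],s["wrist_force"])
d=snapshot("top");C=cloud(d);m=(d["pixels"].max(2)<70);m[:178]=0;m[216:]=0;m[:,:300]=0;m[:,328:]=0
P=C[m];P=P[(P[:,2]<200)&(P[:,2]>120)];print("dark",len(P),P.mean(0))
plan((570,-2,155,179))
E
```

```text
[483.11253056  -2.6495571  159.05550514] 0.40892164279854093 [0.97373435 0.57803435 0.5322537 ]
dark 0 [nan nan nan]
shares [-0.285, 0.008, 0.019, -0.001] rows 4<stdin>:4: RuntimeWarning: Mean of empty slice.
  ret = um.true_divide(
```

Push moderately slowly: first to x≈570, then to the stop.

Call:
{"name": "play_rows", "arguments": {
  "rows": [
    [[-0.05,0.002,0.012,0],[-0.1,0.002,0.012,0],[-0.15,0.002,0.012,0],[-0.2,0.002,0.012,0],[-0.25,0.002,0.012,0],[-0.29,0.002,0.012,0],[-0.29,0.002,0.012,0]]
  ]
}}

```text
clock: 48.53
tool_pos: [574.8, -3.6, 159.4]
tool_rot: [-3.141, 0.005, 3.124]
wrist_force: [0.1, -0.1, -0.1]
grip_width: 0.6
grip_force: 0.0
```

Call:
{"name": "play_rows", "arguments": {
  "rows": [
    [[-0.02,0,0,0],[-0.035,0,0,0],[-0.05,0,0,0],[-0.05,0,0,0]]
  ]
}}

```text
clock: 48.87
tool_pos: [586.9, -2.9, 157.5]
tool_rot: [-3.142, 0.001, 3.124]
wrist_force: [0.6, 0.1, -0.3]
grip_width: 0.5
grip_force: 0.0
```

```bash
python3 - <<'E'
from h import *
s=sense();print(s["tool_pos"],s["wrist_force"])
d=snapshot("scene");cv2.imwrite("pics/s2.png",cv2.resize(d["pixels"][130:290,190:460],None,fx=2.9,fy=2.9,interpolation=cv2.INTER_CUBIC))
E
```

```text
[586.9386988   -2.90976297 157.52528015] [ 0.55947736  0.06492872 -0.32516386]
```

View pics/s2.png

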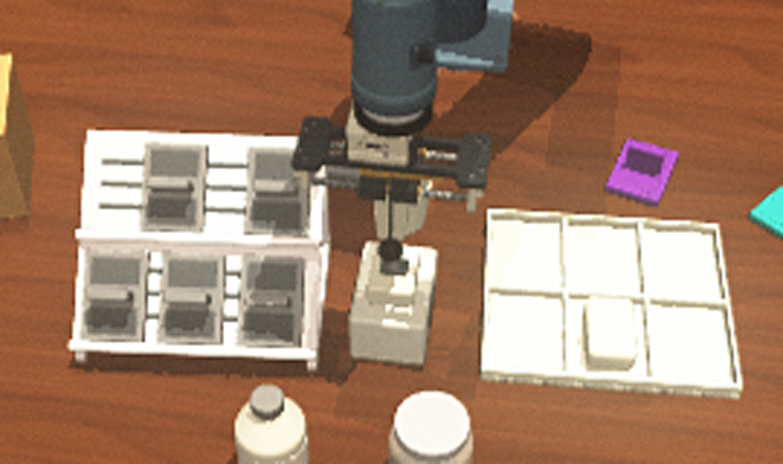

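The crop shows all five on the stand and the ball at (390,250), being pushed ahead of the fingers. I push on until the stop is felt.

Call:
{"name": "play_rows", "arguments": {
  "rows": [
    [[-0.01,0,0,0],[-0.02,0,0,0],[-0.02,0,0,0]]
  ]
}}

```text
clock: 49.17
tool_pos: [589.3, -2.5, 156.9]
tool_rot: [3.141, -0.007, 3.124]
wrist_force: [-8.8, 0.2, 4.8]
grip_width: 0.4
grip_force: 4.6
```

Call:
{"name": "play_rows", "arguments": {
  "rows": [
    [[-0.01,0,0,0],[-0.02,0,0,0],[-0.02,0,0,0]]
  ]
}}

```text
clock: 49.42
tool_pos: [590.0, -2.4, 156.6]
tool_rot: [3.141, -0.018, 3.125]
wrist_force: [-24.8, -0.1, 15.3]
grip_width: 0.4
grip_force: 12.8
```

```bash
python3 - <<'E'
from h import *
s=sense();print(s["tool_pos"],s["wrist_force"])
d=snapshot("wrist");C=wcloud(d);k=(C[...,2]>125)&(C[...,2]<195)&(abs(C[...,1]+2)<25)&(C[...,0]>590)&(C[...,0]<680);P=C[k];print(len(P),P.mean(0) if len(P) else 0)
d=snapshot("scene");C=cloud(d);m=(d["pixels"].max(2)<60)&(C[...,2]>140)&(C[...,2]<190)&(abs(C[...,1])<30)&(C[...,0]>585)&(C[...,0]<680);P=C[m];print("scene ball",len(P),P.mean(0),P.max(0))
E
```

```text
[589.99687866  -2.42347336 156.62729762] [-24.79734367  -0.06012205  15.31081696]
23 [590.48157557  -2.83041887 132.07873866]
scene ball 18 [6.16700405e+02 5.14416608e-01 1.68082022e+02] [623.5256673    9.36698462 175.22869377]
```

The stop is felt (25 N, ball at x≈612). I back off, rise and check.

Call:
{"name": "play_rows", "arguments": {
  "rows": [
    [[0.06,0,0,0],[0.15,0,0,0],[0.28,0,0,0],[0.28,0,-0.12,0],[0.28,0,-0.25,0],[0.28,0,-0.38,0],[0.28,0,-0.4,0]]
  ]
}}

```text
clock: 50.1
tool_pos: [516.9, -2.0, 284.4]
tool_rot: [-3.139, 0.012, 3.124]
wrist_force: [1.5, -0.1, 0.2]
grip_width: 0.6
grip_force: 0.0
```

Call:
{"name": "play_rows", "arguments": {
  "rows": [
    [[0,-0.14,0,-0.05],[0,-0.28,0,-0.09],[0,-0.42,0,-0.09],[0,-0.55,0,-0.09],[0,-0.55,0,-0.09],[0,-0.55,0,-0.09]]
  ]
}}

```text
clock: 50.6
tool_pos: [511.4, -168.6, 276.9]
tool_rot: [3.142, 0.0, -3.069]
wrist_force: [-0.6, 0.2, -1.3]
grip_width: 0.4
grip_force: 0.0
```

```bash
python3 - <<'E'
from h import *
print(sense()["tool_pos"]);deckview()
d=snapshot("scene");C=cloud(d);m=(d["pixels"].max(2)<60)&(C[...,2]>130)&(C[...,2]<190)&(abs(C[...,1])<30)&(C[...,0]>480)&(C[...,0]<680);P=C[m];print("ball",len(P),P.mean(0),P.min(0),P.max(0))
cv2.imwrite("pics/s3.png",cv2.resize(d["pixels"][130:330,80:500],None,fx=1.9,fy=1.9,interpolation=cv2.INTER_CUBIC))
E
```

```text
[ 511.36568527 -168.57841385  276.89662005]
plate [294. 194.] 6231 xy [169.7 -35.1] [201.  104.4] 90.0 z 11.9 x [120. 221.] y [-120.   63.]
plate [187. 231.] 217 xy [120.  105.7] [57.9  4.8] 90.0 z 11.7 x [118. 122.] y [ 77. 133.]
plate [210. 247.] 914 xy [69.6 88.3] [70.2 83.3] 89.5 z 11.8 x [44. 99.] y [ 54. 123.]
plate [268. 247.] 738 xy [78.9  8.4] [42.  61.1] 0.5 z 11.8 x [59. 99.] y [-18.  38.]
plate [359. 246.] 378 xy [  75.8 -103.1] [48.5 30.5] 2.5 z 11.8 x [55. 99.] y [-117.  -88.]
fin [232. 230.] 780 xy [172.6  29.8] [45.7 11.8] 88.4 z 43.0 x [167. 178.] y [ 7. 52.]
fin [353. 229.] 758 xy [171.8 -85.7] [45.3 12.8] 88.1 z 42.5 x [166. 178.] y [-107.  -63.]<stdin>:3: RuntimeWarning: Mean of empty slice.
  ret = um.true_divide(
Traceback (most recent call last):
ValueError: zero-size array to reduction operation minimum which has no identity
```

```bash
python3 - <<'E'
from h import *
d=snapshot("scene");C=cloud(d)
cv2.imwrite("pics/s4.png",cv2.resize(d["pixels"][130:330,80:500],None,fx=1.9,fy=1.9,interpolation=cv2.INTER_CUBIC))
m=(d["pixels"].max(2)<90);m[:205]=0;m[230:]=0;m[:,:315]=0;m[:,340:]=0
P=C[m];print(len(P),np.median(P,axis=0))
E
```

```text
52 [618.35951212   0.7601467  169.33401747]
```

View pics/s4.png

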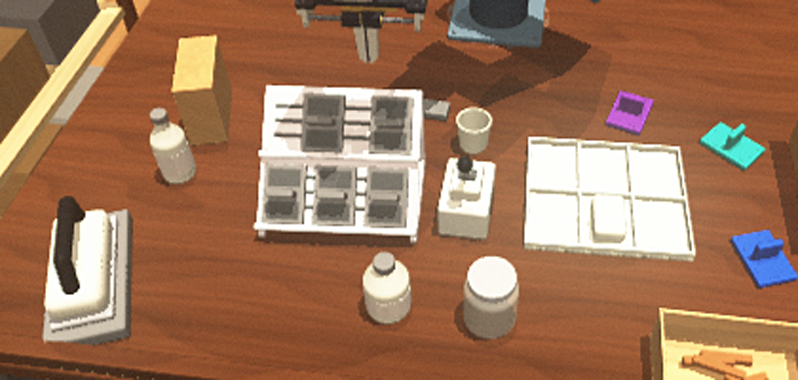

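The picture shows all five cassettes on the stand, the lever ball at (465,163) leaning away (surface x≈618, as at the stop), and everything else in its place.

```bash
python3 -c "
from station import job_done
print(job_done())"
```

```text
the job is handed in; nothing more can be done
None
```

All five cassettes lie flat on the stand against its lips, three on the bottom and two on the second; only then was the blower lever pushed to the far stop, the last picture showed everything else in place, and the job is handed in, though its verdict was not shown to me.

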